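# Pull down the cupboard flap with the hook

## Robot

A 6-joint arm with a two-finger parallel gripper is mounted at the origin on the work surface. World frame = base frame: x ahead of the robot, y to its left, z up, the work surface at z = 0. Lengths are in mm, angles in degrees, forces in N, time in s.
With the tool pointing down it reaches from about 300 to 850 mm from the base axis. Payload 4.2 kg.
Tool frame: the origin (TCP) lies at the very end of the fingers, on their centre line; the grasp point (between the pads) lies 19 mm behind it; z points along the fingers, y is the direction in which the jaws open and shut (so a half turn about z gives the same grasp; the last joint's range is limited). The gripper opens to 91 mm and grips with 3 to 60 N. Pads are 32 mm wide; open, the fingers measure 118 mm over their backs; the gripper's body (76 mm by 178 mm) begins 60 mm behind the grasp point.
Start: joints at [62.968, 18.312, 89.639, -0, 72.044, -1.146], TCP at [251.041, 517.321, 213.976] pointing down, gripper open.
Joint ranges: [-177.97, 177.97], [-48.28, 115.42], [12.27, 149.76], [-77.06, 257.06], [2.81, 150.46], [-146.56, 146.56]. Speed limits (degrees/s): [147.25, 147.25, 180, 180, 180, 180].

## Interface

Orientations are given as [roll, pitch, yaw] about the fixed x, y, z axes, in that order (R = Rz(yaw) Ry(pitch) Rx(roll)).
In Python, from workcell import env gives the robot as it stands. The module is installed in compiled form; this text tells all that it offers.
- The arm moves only by the tool arm_command, never from a script. Its argument "targets" is a list of rows, each a list of 5 numbers: the closure, from 0 (fully open) to 1 (shut), then the shift along the tool's x, y, z each as a share of 50 cm, from -1 to 1, then the turn about the tool's z as a share of pi/4 rad, from -1 to 1. A call has 1 to 8 rows; each row is the pose to reach, as a shift and turn from the pose measured when the call began, along the tool's axes at that moment; what a row does not reach only later rows make up. A row lasts 1/12 s, in which the tool goes at most 41.7 mm and 7.16 degrees, less where a joint would pass 70% of its speed; a pose out of reach is approached as far as the arm can. A call with a number of a shift or a turn outside -1 to 1 is refused whole. A call with a gripper value outside its range is refused whole. The fingers move at their own pace and stop on an object; "squeeze" is the grip in N (left out, the last holds). Time passes only in rows, so rows that repeat a pose let the fingers close. It gives the time, the measured TCP pose, the force and the opening at its end, in the units of the state.
- env.state(): the state, without advancing time (a new reading comes with each control period).
- env.grab_frame(name): name is "scene" or "top"; returns the picture (400x640x3 uint8, red, green, blue); there is no depth.
- env.camera_params(name): a dict with "camera_matrix" (3x3 intrinsics, pixels), "dist_coeffs" ([k1, k2, p1, p2, k3] as OpenCV has them; the pictures are not rectified), "R" (3x3) and "t" (3): a world point X has camera coordinates R X + t. Camera axes: x right, y down, z forward; pixel columns grow to the right and rows downward; lengths in mm; the calibration is good to about 2 mm. A picture is of the moment at which its call begins. camera_params takes no time and is no camera call.
- env.job_done(): hands the job in, once; it reports no verdict.
The state is a dict: "time_s": time; "qpos": joint angles; "qvel": joint speeds; "effort": joint torques, N m; "ee_pos": TCP position; "ee_rot": TCP orientation; "force": force on the tool from outside, world axes, zero at the start; "torque": the same for the moment, N m; "gripper_width": finger opening in mm.
Only numpy, scipy, OpenCV 4.12 (cv2) and the standard library are available. Lean on these libraries where they do the work, as an engineer would, in place of code of your own. Each camera call takes 0.05 s, during which the arm holds its last target.

## Task

Take the orange-handled pull hook from its forked rest, put its prong through the steel eye on the blue flap of the cupboard, and with the hook swing the flap smoothly down until it lies level against its stop. Be gentle with the eye, keep the gripper and arm off the cupboard, then unhook and lay the pull hook back in its two forks, leaving everything else where it stands.

Things in the scene. Friction and masses are not known exactly. Their poses are not given: they have to be found in the camera images.
- pole: The loose pull hook, 0.10 to 0.16 kg, 285 mm long. Origin: centre of its orange square handle (16 x 16 mm, from -65 to +65 mm along x); balanced about 20 mm ahead of the origin. x runs along it to the hook end, z is up as it lies in the rest. An 8 mm steel shaft runs on to x = 200 mm, then the bar bends square to -y as the prong. Handle, shaft and prong lie in one plane, z = 0.
- hook (a point): Middle of the straight prong of the pull hook, at (210, -20, 0) mm in the pole's frame: the eye should sit about here when hooked. The prong is 6 mm thick and runs along the pole's y, from the bend (y = -9 mm) to a button at its end.
- hook_tip (a point): Middle of the flat-ended steel button on the prong's end (9 mm across, 6 mm long, so the prong ends at y = -39 mm), at (210, -36, 0) mm in the pole's frame.
- rest: Fixed bench rest of the pull hook on a grey foot plate. Origin on the table; x runs as the pole's x when it lies there. Two steel forks 8 mm thick, at x = -50 mm (handle) and x = +110 mm (shaft); slots 19 mm wide, flared to about 33 mm, fork tops 93 mm high. The pole lies in it level, its origin above the rest's, 70 mm over the table.
- cupboard: Fixed white cupboard 300 mm wide, 220 mm deep, 360 mm high, standing to the robot's left, with a blue flap closing its upper half. Origin on the table under the middle of its front edge; its front looks to its -x (towards the table's middle), y runs along its width, z up.
- flap (a joint): Opening angle of the blue flap (270 mm wide, 148 mm high, 10 mm thick, 0.4 kg), rad, about its lower edge: 0 upright and shut, 1.571 level against its hard stop, leaning out to the cupboard's -x. At first shut or a few mm ajar. Friction stays hold it where it is left (0.36 N m, plus 0.3 N m per rad/s): drawn slowly by the eye it takes 2 to 6 N.
- flap_hinge (a point): Point on the hinge axis at the middle of the flap's width, 190 mm above the table, in the plane of the flap's outer face; the axis runs along the cupboard's y. Turns with the flap. The eye on the flap is a rigid steel ring edge-on to the face, its hole parallel to the hinge: hole 12 mm, outside 20 mm, wire 4 mm. More than 15 N would strain it.
- eye_plate (a point): Middle of the slotted steel plate on the flap's outer face that holds the eye, 104 mm from the hinge, turning with the flap: -x straight out of the face, z along the face away from the hinge. The eye is clamped by hand somewhere in the slot: its centre lies at y = 0, 16.5 mm out from the face and up to 18 mm either way along z from this point, where exactly is not measured.
- tip_rack_green: Loose green box of yellow pipette tips, 85 x 120 x 60 mm, origin under its middle. Bystander.
- tip_rack_blue: Loose blue box of white pipette tips, 85 x 120 x 60 mm, origin under its middle. Bystander.
- tube_rack: Loose red rack of capped sample tubes, 70 x 130 x 40 mm, origin under its middle, between rest and cupboard. Bystander.
- red_cap_bottle: Loose clear bottle with a red cap, 72 mm across, 130 mm high, origin under its middle. Bystander.
- blue_lid_jar: Loose white jar with a blue lid, 76 mm across, 90 mm high, origin under its middle. Bystander.
- beaker: Loose glass beaker, 72 mm across, 90 mm high, origin under its middle. Bystander.

How it is judged:
By the outcome, as a careful person would: the job done as asked, in the order asked, and still so for the second after the job is handed in, with the robot touching nothing.
It also fails if it takes over 67 s, if anything falls off the work surface, if the arm or the gripper's body presses on something with over 40 N, if the wrist force passes 120 N, or if a joint passes its speed limit or range.

## Working session

There is one attempt and no reset: what is moved stays moved. The work goes in short steps, Python scripts to look and compute and a tool call to move; the robot and the scene stay as the last step left them, time stands still between calls to the robot, and variables do not carry over. Pictures are saved under pics/ and viewed, and the job is handed in when it is done.

Besides the shell and the picture viewer there is one more tool, called after "Request:" as name(argument=value, ...), one argument or row to a line, values as JSON. arm_command: Moves the arm, as the interface text tells. Shift numbers are shares of 50 cm and turn numbers shares of pi/4 rad, none past 1 either way. Its arguments: {"type":"object","properties":{"targets":{"type":"array"},"squeeze":{"type":"number"}},"required":["targets"]}

```bash
ls; mkdir -p pics; python3 - <<'E'
from workcell import env
import cv2
s=env.state(); print(s)
for n in("scene","top"):
    f=env.grab_frame(n); cv2.imwrite(f"pics/{n}0.png",f[:,:,::-1]); print(env.camera_params(n))
E
```

```text
pics
{'time_s': 0.0, 'qpos': array([ 6.29682909e+01,  1.83487566e+01,  8.97064926e+01, -1.86982567e-03,
        7.20427029e+01, -1.14532658e+00]), 'qvel': array([-0.04580399,  0.06500814, -0.05029305, -0.03930617, -0.11717117,
        0.05076647]), 'effort': array([ 1.66854628e-03, -4.12458086e+01, -2.31974638e+01,  7.28187687e-02,
        4.52634471e-02, -1.35810883e-04]), 'ee_pos': array([250.81219248, 516.85442462, 213.14860294]), 'ee_rot': array([-1.79902032e+02, -1.80507158e-04,  1.54114195e+02]), 'force': array([-0.76095183, -0.16555898, -0.74441681]), 'torque': array([ 0.08254079, -0.00840636,  0.03259808]), 'gripper_width': 91.24399352713604}
{'camera_matrix': array([[504.8609529 ,   0.        , 326.35550436],
       [  0.        , 504.8609529 , 200.82635181],
       [  0.        ,   0.        ,   1.        ]]), 'dist_coeffs': array([0.02760055, 0.        , 0.        , 0.        , 0.        ]), 'R': array([[ 0.12432114,  0.99220595,  0.00846233],
       [ 0.58405648, -0.06628112, -0.80900238],
       [-0.80213608,  0.10551858, -0.58774445]]), 't': array([ -51.23906049, -182.19717921, 2301.60245553])}
{'camera_matrix': array([[361.90794266,   0.        , 323.57547177],
       [  0.        , 361.90794266, 204.2356072 ],
       [  0.        ,   0.        ,   1.        ]]), 'dist_coeffs': array([-0.07658399,  0.        ,  0.        ,  0.        ,  0.        ]), 'R': array([[-1.28625903e-02, -9.99912166e-01, -3.19606540e-03],
       [-9.82200250e-01,  1.32336488e-02, -1.87370061e-01],
       [ 1.87395899e-01,  7.29111909e-04, -9.82284198e-01]]), 't': array([ -38.02866931,  631.01591829, 1201.62409123])}
```

View pics/scene0.png

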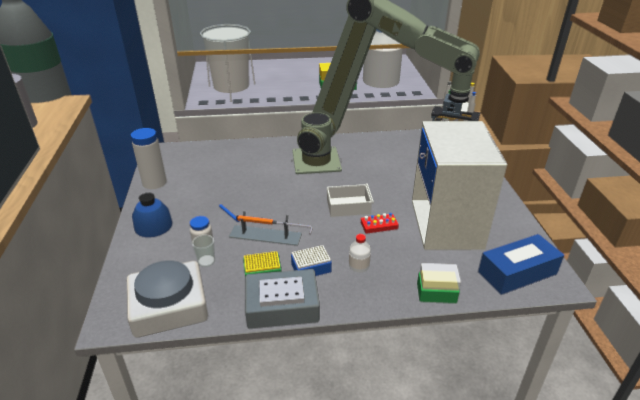

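View pics/top0.png

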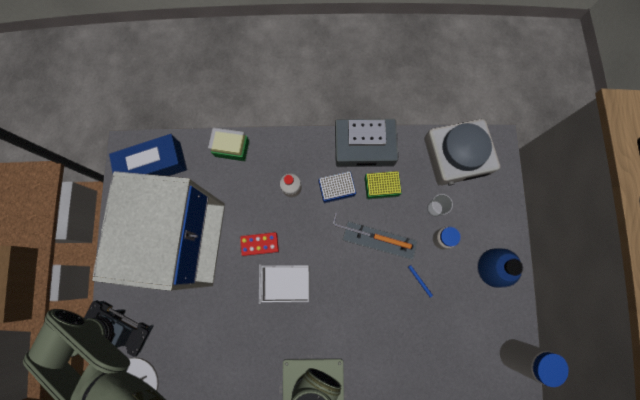

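Scene: the pull hook lies in the forks at about (265,225) in the scene picture and (378,236) in the top one. The cupboard front faces right in the top picture, with its eye at about (192,236). Next, zoomed crops.

```bash
cat > h.py <<'E'
import numpy as np, cv2
from workcell import env
C={n:env.camera_params(n) for n in("scene","top")}
def ray(n,uv):
    c=C[n];p=cv2.undistortPoints(np.array([[uv]],float),c["camera_matrix"],c["dist_coeffs"])[0,0]
    R=c["R"];o=-R.T@c["t"];d=R.T@np.array([p[0],p[1],1]);return o,d/np.linalg.norm(d)
def onz(n,uv,z):
    o,d=ray(n,uv);return o+d*(z-o[2])/d[2]
def tri(uvs,uvt):
    o1,d1=ray("scene",uvs);o2,d2=ray("top",uvt)
    A=np.array([d1,-d2]).T;s=np.linalg.lstsq(A,o2-o1,rcond=None)[0]
    a=o1+s[0]*d1;b=o2+s[1]*d2;return (a+b)/2,np.linalg.norm(a-b)
def proj(n,X):
    c=C[n];return cv2.projectPoints(np.array(X,float).reshape(-1,1,3),cv2.Rodrigues(c["R"])[0],c["t"],c["camera_matrix"],c["dist_coeffs"])[0][:,0]
def crop(n,img,x0,y0,w,h,k,name):
    cv2.imwrite("pics/"+name,cv2.resize(img[y0:y0+h,x0:x0+w],None,fx=k,fy=k,interpolation=cv2.INTER_CUBIC))
E
python3 - <<'E'
from h import *
s=cv2.imread("pics/scene0.png");t=cv2.imread("pics/top0.png")
crop("",s,210,190,110,65,7,"s_pole.png");crop("",t,325,205,100,60,8,"t_pole.png")
crop("",s,400,115,110,140,4,"s_cup.png");crop("",t,85,160,150,140,4,"t_cup.png")
E
```

```text
(no output)
```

View pics/s_pole.png

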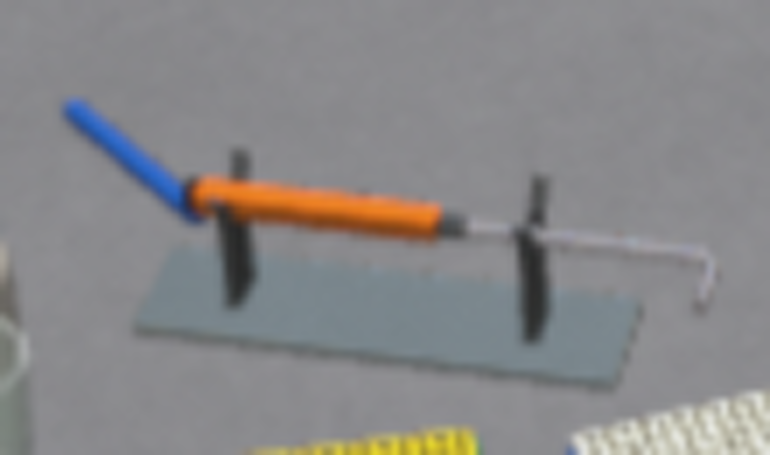

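View pics/t_pole.png

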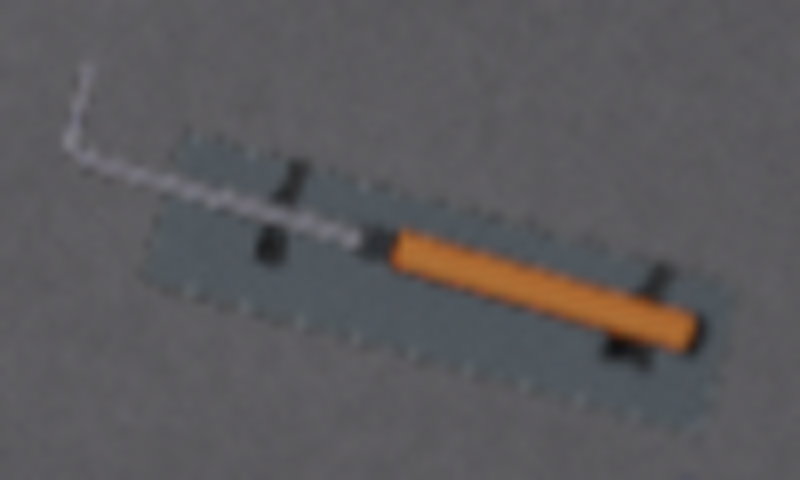

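View pics/s_cup.png

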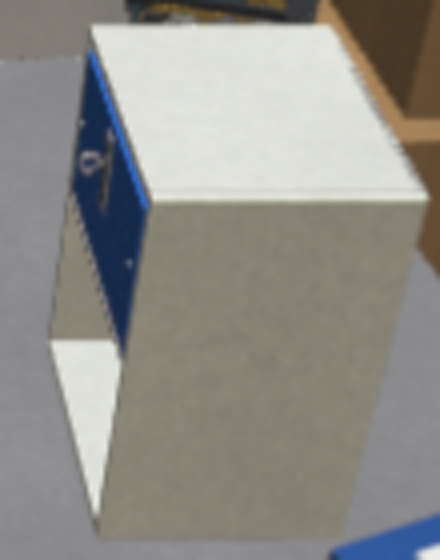

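View pics/t_cup.png

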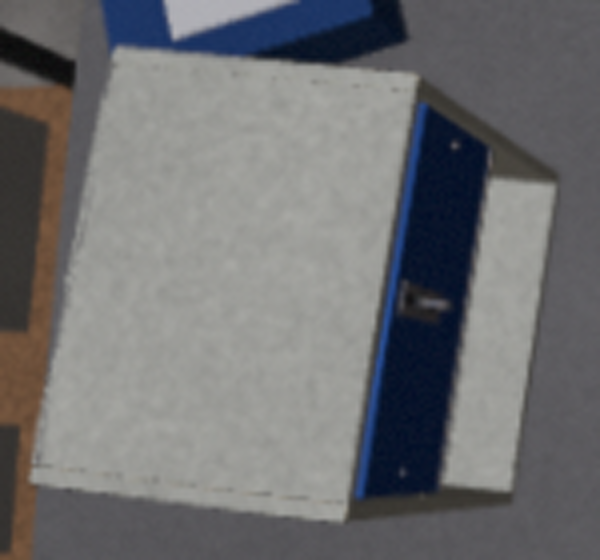

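```bash
python3 - <<'E'
from h import *
acc={}
for n in("scene","top"):
    f=np.mean([env.grab_frame(n).astype(float) for _ in range(4)],0);np.save(f"pics/{n}_avg.npy",f)
    a=f; 
    m=((a[...,0]>140)&(a[...,1]>60)&(a[...,1]<150)&(a[...,2]<80)).astype(np.uint8)
    if n=="scene": m[:, :200]=0; m[:190]=0;m[245:]=0;m[:,300:]=0
    else: m[:, :350]=0;m[:,430:]=0;m[:220]=0;m[260:]=0
    k,l,st,c=cv2.connectedComponentsWithStats(m)
    i=1+np.argmax(st[1:,4]); print(n,st[i],c[i])
    # weighted by orangeness
    w=np.clip(a[...,0]-a[...,2]-40,0,None)*cv2.dilate((l==i).astype(np.uint8),np.ones((3,3)))
    ys,xs=np.nonzero(w);ww=w[ys,xs];P=np.c_[xs,ys];mu=(P*ww[:,None]).sum(0)/ww.sum()
    cov=((P-mu).T*ww)@(P-mu)/ww.sum();ev,V=np.linalg.eigh(cov);d=V[:,1];d=d*np.sign((1 if n=='scene' else -1)*d[0])
    L=np.sqrt(12*ev[1]); e1=mu-d*L/2;e2=mu+d*L/2
    A=onz(n,e1,70);B=onz(n,e2,70);print(mu,L,A,B,np.linalg.norm(B-A),"yaw",np.degrees(np.arctan2(*(B-A)[1::-1])),"mid",(A+B)/2)
    acc[n]=mu
print(tri(acc["scene"],acc["top"]))
E
```

```text
scene [238 216  35   7 114] [254.9122807  218.89473684]
[255.14500299 218.91782665] 33.864563020291 [ 471.211673   -332.29924197   70.        ] [ 510.19672637 -211.46547196   70.        ] 126.96706014426006 yaw 72.11854709918984 mid [ 490.70419968 -271.88235696   70.        ]
top [375 235  36  13 138] [392.23913043 240.7826087 ]
[392.58714973 240.93727112] 38.125806746167264 [ 479.15325458 -341.01099113   70.        ] [ 517.41574035 -217.5834876    70.        ] 129.22215926469497 yaw 72.77658088553234 mid [ 498.28449746 -279.29723936   70.        ]
(array([ 498.00907169, -274.62336481,   76.43142404]), np.float64(6.875281250682509))
```

```bash
python3 - <<'E'
from h import *
s=np.load("pics/scene_avg.npy");t=np.load("pics/top_avg.npy")
def red(a,x0,y0,x1,y1):
    w=np.zeros(a.shape[:2]);r=a[y0:y1,x0:x1];w[y0:y1,x0:x1]=np.clip(r[...,0]-np.maximum(r[...,1],r[...,2])-60,0,None)
    ys,xs=np.nonzero(w);ww=w[ys,xs];return np.array([(xs*ww).sum(),(ys*ww).sum()])/ww.sum()
a=red(s,345,230,375,245);b=red(t,275,172,305,192);print("redcap",a,b,tri(a,b))
for nm,X in [("pole o",[498,-279,70])]: print(proj("scene",X),proj("top",X))
crop("",s.astype(np.uint8)[:,:,::-1],225,205,90,40,8,"s_pole2.png")
crop("",s.astype(np.uint8)[:,:,::-1],340,205,65,70,8,"s_mid.png")
crop("",t.astype(np.uint8)[:,:,::-1],230,165,90,100,6,"t_mid.png")
E
```

```text
redcap [361.43652795 236.3880482 ] [288.11436931 179.06250416] (array([704.31372061,  74.81092784, 131.49243609]), np.float64(8.341919324436978))
[[253.10947554 220.27840514]] [[392.49688698 241.02391848]]
```

View pics/s_pole2.png

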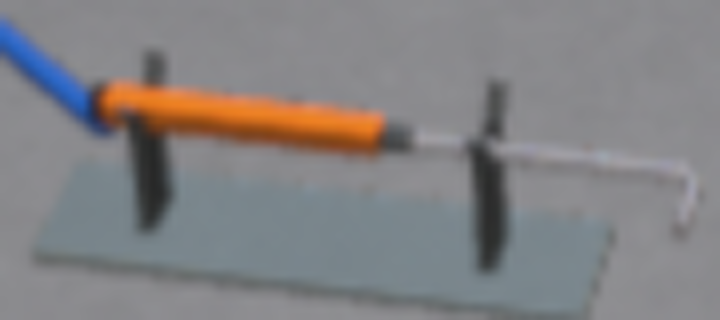

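View pics/s_mid.png

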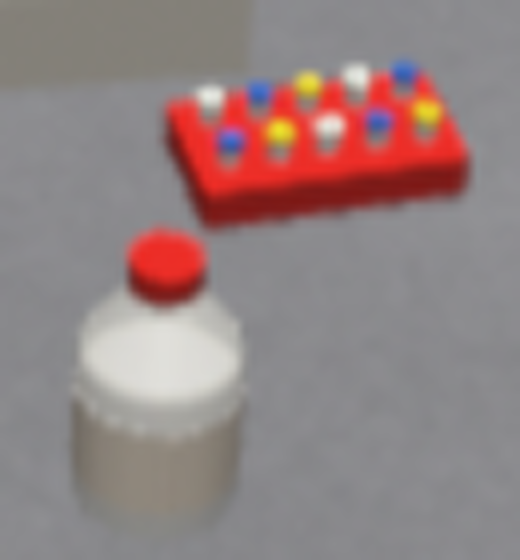

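View pics/t_mid.png

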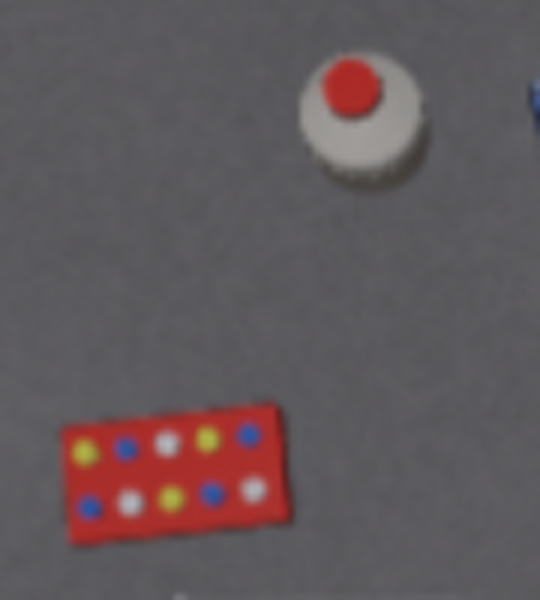

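```bash
python3 - <<'E'
from h import *
s=np.load("pics/scene_avg.npy");t=np.load("pics/top_avg.npy")
crop("",s.astype(np.uint8)[:,:,::-1],280,120,75,60,8,"s_b.png")
crop("",t.astype(np.uint8)[:,:,::-1],270,345,90,55,8,"t_b.png")
crop("",s.astype(np.uint8)[:,:,::-1],420,50,90,80,8,"s_g.png")
crop("",t.astype(np.uint8)[:,:,::-1],30,290,130,110,6,"t_g.png")
print(proj("scene",[[0,0,0],[100,0,0],[250.8,516.9,213]]),proj("top",[[0,0,0],[100,0,0],[250.8,516.9,213]]))
E
```

```text
[[315.1140196  160.85358894]
 [317.53491617 172.68927259]
 [449.629455   140.43882161]] [[312.36467937 390.2581158 ]
 [312.0874588  359.92115437]
 [135.0859124  322.84001747]]
```

View pics/s_b.png

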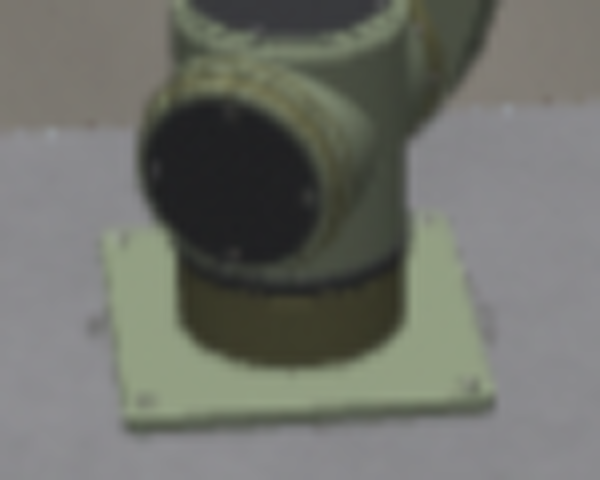

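View pics/t_b.png

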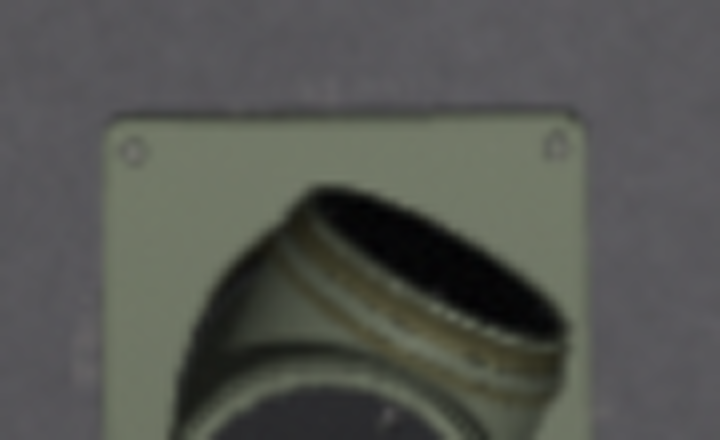

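View pics/s_g.png

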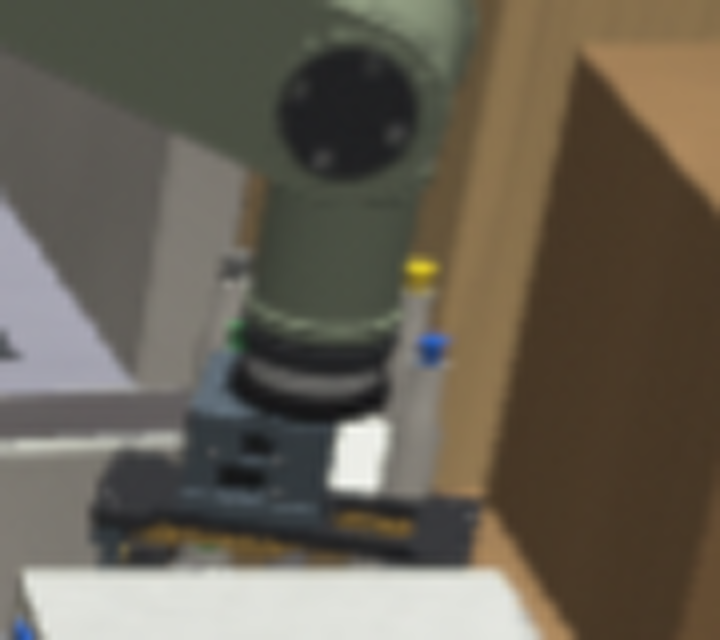

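View pics/t_g.png

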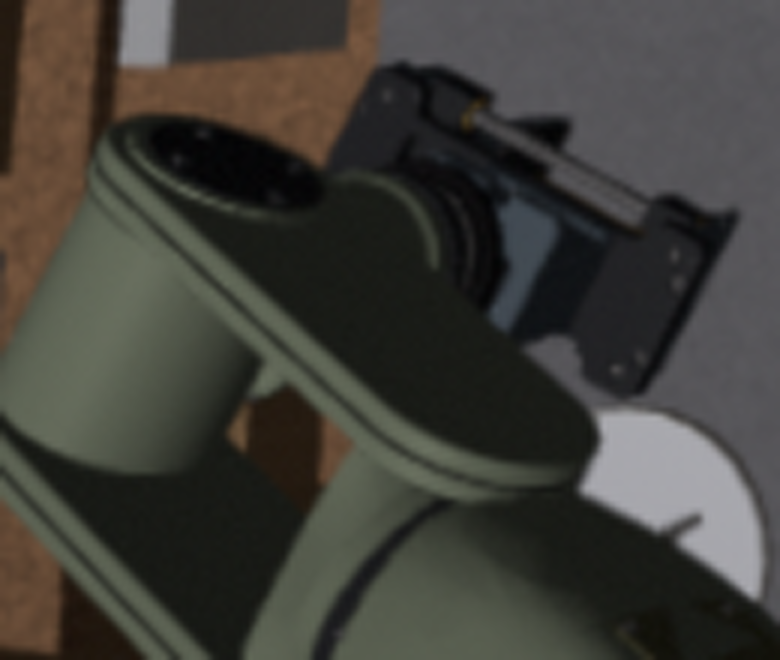

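```bash
cat >> h.py <<'E'
DU={"scene":np.array([1.2,0.]),"top":np.array([1.0,0.])}
_ray=ray
def ray(n,uv): return _ray(n,np.asarray(uv,float)-DU[n])
_proj=proj
def proj(n,X): return _proj(n,X)+DU[n]
E
python3 - <<'E'
from h import *
print("plate top",onz("top",(283.1,359.4),10),onz("top",(343.1,359.4),10))
print("plate sc",onz("scene",(295.6,171.9),10),onz("scene",(341.6,170.6),10))
T=[(189.5,178.75),(172,290),(113.75,171.75),(92.5,280.5)]
S=[(437.5,164.5),(422.5,121.2),(507,164.5),(483,121.2)]
for a,b in zip(T,S): print(onz("top",a,360).round(1),onz("scene",b,360).round(1),*[np.round(q,1) for q in tri(b,a)])
print("redcap",tri((361.44,236.39),(288.11,179.06)))
print("pole",tri((255.145,218.92),(392.587,240.937)),onz("top",(392.587,240.937),72),onz("scene",(255.145,218.92),70))
A,B=onz("top",(413.1,246.9),70),onz("top",(333.7,223.5),70);print(A,B,np.degrees(np.arctan2(*(B-A)[1::-1])),np.linalg.norm(A-B))
A,B=onz("scene",(225+100/8,205+98/8),70),onz("scene",(225+690/8,205+168/8),70);print(A,B,np.degrees(np.arctan2(*(B-A)[1::-1])),np.linalg.norm(A-B))
E
```

```text
plate top [104.72090177 101.6370084   10.        ] [ 102.67577089 -102.29982508   10.        ]
plate sc [  97.87684927 -101.4388065    10.        ] [109.79202177  99.98411492  10.        ]
[648.4 318.6 360. ] [649.6 318.4 360. ] [648.6 318.8 359.3] 0.0
[353.6 349.2 360. ] [353.7 353.1 360. ] [353.8 351.3 359.5] 3.6
[672.6 536.3 360. ] [674.5 537.2 360. ] [673.1 537.6 358.9] 0.9
[376.5 568.4 360. ] [378.5 572.4 360. ] [376.7 571.7 358.2] 3.5
redcap (array([703.82206133,  74.54625433, 131.56685982]), np.float64(1.110868876732659))
pole (array([ 497.83347244, -275.20584883,   75.72564489]), np.float64(0.7228332549578985)) [ 498.17582194 -275.53310436   72.        ] [ 490.31631667 -275.92636992   70.        ]
[ 476.93863993 -345.03910845   70.        ] [560.95736064 -76.69382915  70.        ] 72.6146979553748 281.1909215354639
[ 473.04693068 -339.64858139   70.        ] [554.44586263 -77.25814638  70.        ] 72.76503049401052 274.7262756064508
```

```bash
python3 - <<'E'
from h import *
s=np.load("pics/scene_avg.npy").astype(np.uint8)[:,:,::-1];t=np.load("pics/top_avg.npy").astype(np.uint8)[:,:,::-1]
crop("",s,405,125,45,75,8,"s_e.png");crop("",t,165,180,60,110,7,"t_e.png")
print(tri((423,155.5),(194,235.7)))
E
```

```text
(array([499.75700931, 319.50532595, 303.63302197]), np.float64(2.2423967926434254))
```

View pics/s_e.png

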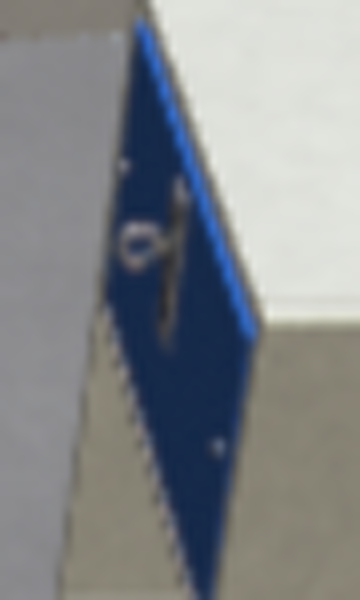

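View pics/t_e.png

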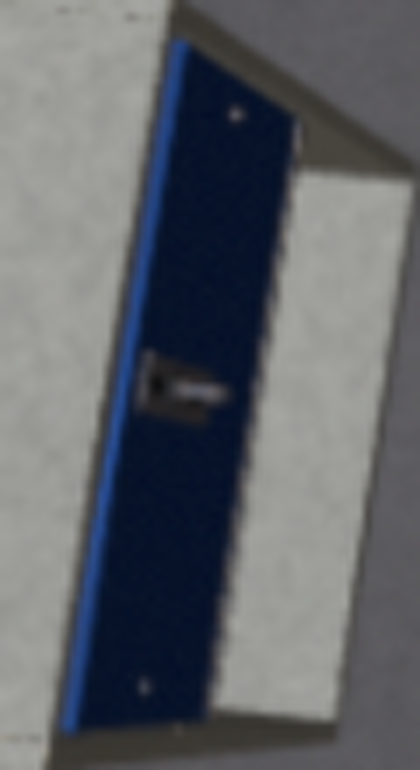

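```bash
python3 - <<'E'
from h import *
for a,b in [((422.1,155.9),(194.6,236)),((422.1,155.9),(194,236)),((422.4,155.9),(194.6,236))]:
    p,e=tri(a,b);print(p,e)
    print("cup frame", np.array([[np.cos(np.radians(83.6)),np.sin(np.radians(83.6))],[-np.sin(np.radians(83.6)),np.cos(np.radians(83.6))]])@(p[:2]-[501,334.8]))
print(-C["top"]["R"].T@C["top"]["t"],-C["scene"]["R"].T@C["scene"]["t"])
# flap bottom edge corners (z190) screws etc
for uv in [(165+297/7,180+120/7),(165+208/7,180+712/7)]: print("hinge",onz("top",uv,190))
for uv in [(165+180/7,180+42/7),(165+70/7,180+728/7),(165+188/7,180+42/7),(165+80/7,180+728/7)]: print("flaptop",onz("top",uv,338))
E
```

```text
[498.95907953 317.52672222 301.95521435] 0.6501845446957771
cup frame [-17.39312854   0.10276746]
[498.83744609 318.34096985 302.10424639] 0.9398278165136058
cup frame [-16.59751372   0.31440618]
[499.04967147 318.09956956 301.80185126] 1.6274208767526117
cup frame [-16.81375304   0.07659478]
[ 394.11541882  -47.25209055 1298.4483055 ] [1958.98190735 -204.09834848 1205.78972776]
hinge [633.37436926 323.31612689 190.        ]
hinge [371.19525932 351.30007032 190.        ]
flaptop [633.59119025 322.45463591 338.        ]
flaptop [368.29198162 351.09514826 338.        ]
flaptop [633.53738726 319.22524158 338.        ]
flaptop [368.2983129 347.2161071 338.       ]
```

```bash
cat >> h.py <<'E'
def st():
    s=env.state();return s
def rel(target,yaw=None):
    s=env.state();rx,ry,rz=np.radians(s["ee_rot"])
    from scipy.spatial.transform import Rotation as Ro
    R=Ro.from_euler("xyz",[rx,ry,rz]).as_matrix()
    d=R.T@(np.array(target)-s["ee_pos"])
    t=0 if yaw is None else -((yaw-np.degrees(rz)+180)%360-180)
    print("t",round(s["time_s"],2),"pos",s["ee_pos"].round(1),"rot",s["ee_rot"].round(2),"F",s["force"].round(2),"T",s["torque"].round(2),"w",round(s["gripper_width"],1))
    print("shares",(d/500).round(4),"turn",round(t/45,3),"dist",np.linalg.norm(d).round(1),"rows",max(np.linalg.norm(d)/41.7,abs(t)/7.16).round(1))
E
python3 - <<'E'
from h import *
rel([290,230,270],154.1)
E
```

```text
t 0.5 pos [251.  517.3 213.9] rot [-180.     -0.    154.12] F [ 0.3  -0.47 -0.12] T [-0.02  0.02 -0.03] w 91.1
shares [-0.321  -0.4829 -0.1121] turn 0.0 dist 295.3 rows 7.1
```

Request:
arm_command(
  targets=[
    [0,-0.321,-0.483,-0.112,0],
    [0,-0.321,-0.483,-0.112,0],
    [0,-0.321,-0.483,-0.112,0],
    [0,-0.321,-0.483,-0.112,0],
    [0,-0.321,-0.483,-0.112,0],
    [0,-0.321,-0.483,-0.112,0],
    [0,-0.321,-0.483,-0.112,0],
    [0,-0.321,-0.483,-0.112,0],
  ],
)

```text
time_s: 1.17
ee_pos: [290.3, 225.1, 271.5]
ee_rot: [180.0, 0.2, 153.8]
force: [-0.3, 0.6, 0.7]
gripper_width: 90.7
```

```bash
python3 - <<'E'
from h import *
rel([430,0,250],109.1)
E
```

```text
t 1.17 pos [290.3 225.1 271.5] rot [179.99   0.19 153.83] F [-0.29  0.63  0.67] T [ 0.02 -0.02  0.  ] w 90.7
shares [-0.4493 -0.2808  0.0444] turn 0.994 dist 265.8 rows 6.4
```

Request:
arm_command(
  targets=[
    [0,-0.45,-0.28,0.044,0.99],
    [0,-0.45,-0.28,0.044,0.99],
    [0,-0.45,-0.28,0.044,0.99],
    [0,-0.45,-0.28,0.044,0.99],
    [0,-0.45,-0.28,0.044,0.99],
    [0,-0.45,-0.28,0.044,0.99],
    [0,-0.45,-0.28,0.044,0.99],
    [0,-0.45,-0.28,0.044,0.99],
  ],
)

```text
time_s: 1.83
ee_pos: [432.6, -2.6, 249.5]
ee_rot: [179.9, 0.2, 109.0]
force: [0.7, 0.9, -0.6]
gripper_width: 91.0
```

```bash
python3 - <<'E'
from h import *
# grasp point pole x=+20
u=np.array([np.cos(np.radians(72.6)),np.sin(np.radians(72.6))]);g=np.array([498,-275.4])+20*u;print(g)
rel([g[0],g[1],180],72.6)
E
```

```text
[ 503.98081585 -256.31519343]
t 1.83 pos [432.6  -2.6 249.5] rot [179.87   0.19 108.96] F [ 0.69  0.86 -0.56] T [-0.08 -0.03 -0.05] w 91.0
shares [-0.5259 -0.0303  0.1407] turn 0.808 dist 272.6 rows 6.5
```

Request:
arm_command(
  targets=[
    [0,-0.526,-0.03,0.141,0.808],
    [0,-0.526,-0.03,0.141,0.808],
    [0,-0.526,-0.03,0.141,0.808],
    [0,-0.526,-0.03,0.141,0.808],
    [0,-0.526,-0.03,0.141,0.808],
    [0,-0.526,-0.03,0.141,0.808],
    [0,-0.526,-0.03,0.141,0.808],
    [0,-0.526,-0.03,0.141,0.808],
  ],
)

```text
time_s: 2.5
ee_pos: [505.1, -259.4, 177.7]
ee_rot: [179.9, 0.1, 72.5]
force: [0.2, -0.4, -0.1]
gripper_width: 91.4
```

```bash
python3 - <<'E'
from h import *
rel([504,-256.3,75],72.6)
for n in("scene","top"):
    f=env.grab_frame(n)[:,:,::-1]
    if n=="scene": crop("",f,200,150,150,110,5,"s1.png")
    else: crop("",f,310,180,140,100,5,"t1.png")
E
```

```text
t 2.5 pos [ 505.1 -259.4  177.7] rot [1.7986e+02 1.1000e-01 7.2460e+01] F [ 0.16 -0.43 -0.06] T [-0.08  0.08  0.02] w 91.4
shares [ 0.0056 -0.0045  0.2054] turn -0.003 dist 102.7 rows 2.5
```

View pics/s1.png

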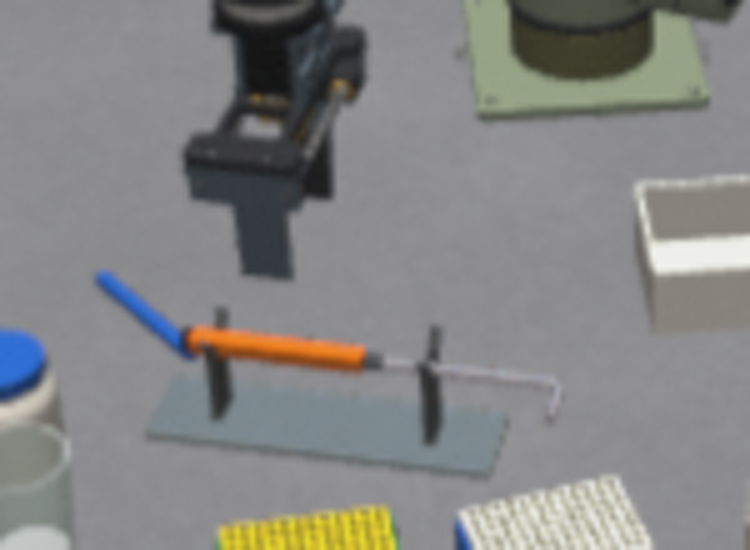

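View pics/t1.png

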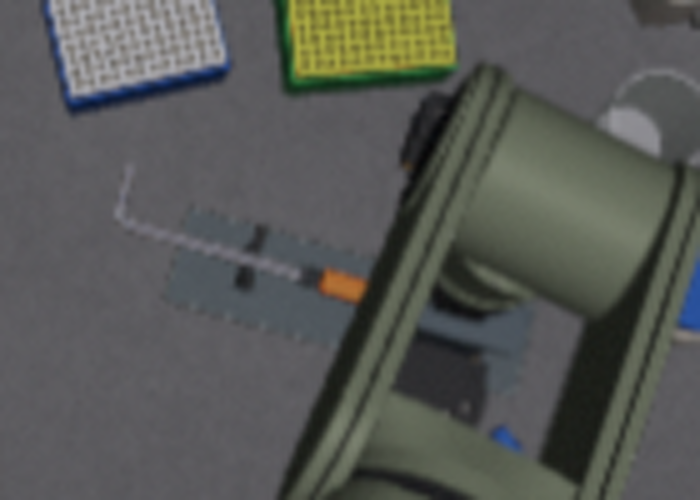

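The gripper stands over the handle, and nothing is in the way of its descent. Going down.

Request:
arm_command(
  targets=[
    [0,0.0056,-0.0045,0.06,0],
    [0,0.0056,-0.0045,0.12,0],
    [0,0.0056,-0.0045,0.18,0],
    [0,0.0056,-0.0045,0.22,0],
    [0,0.0056,-0.0045,0.24,0],
    [0,0.0056,-0.0045,0.2534,0],
    [0,0.0056,-0.0045,0.2534,0],
    [0,0.0056,-0.0045,0.2534,0],
  ],
)

```text
time_s: 3.27
ee_pos: [504.1, -252.1, 53.6]
ee_rot: [179.8, 0.0, 72.6]
force: [-0.1, 0.5, 0.0]
gripper_width: 91.1
```

```bash
python3 - <<'E'
from h import *
rel([504,-256.3,51],72.6)
f=env.grab_frame("scene")[:,:,::-1]
crop("",f,220,190,100,65,7,"s2.png")
E
```

```text
t 3.27 pos [ 504.1 -252.1   53.6] rot [1.7977e+02 1.0000e-02 7.2620e+01] F [-0.07  0.47  0.03] T [-0.08  0.08 -0.02] w 91.1
shares [-0.0081  0.0023  0.0052] turn 0.001 dist 4.9 rows 0.1
```

View pics/s2.png

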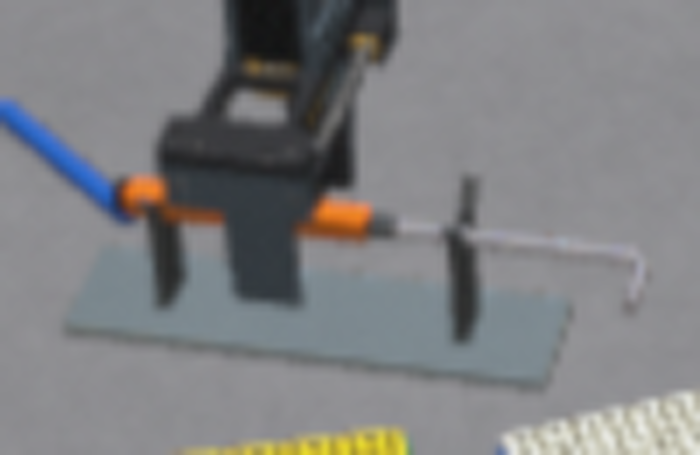

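Request:
arm_command(
  targets=[
    [0,-0.008,0.002,0.005,0],
    [0,-0.008,0.002,0.005,0],
    [0.3,-0.008,0.002,0.005,0],
    [1,-0.008,0.002,0.005,0],
    [1,-0.008,0.002,0.005,0],
    [1,-0.008,0.002,0.005,0],
    [1,-0.008,0.002,0.005,0],
    [1,-0.008,0.002,0.005,0],
  ],
  squeeze=4,
)

```text
time_s: 3.98
ee_pos: [504.0, -256.6, 51.4]
ee_rot: [179.7, 0.0, 72.6]
force: [0.5, 0.1, 0.4]
gripper_width: 54.3
```

```bash
python3 - <<'E'
from h import *
rel([504,-256.3,51],72.6)
E
```

```text
t 3.98 pos [ 504.  -256.6   51.4] rot [1.7973e+02 2.0000e-02 7.2610e+01] F [0.51 0.07 0.41] T [-0.12  0.07  0.02] w 54.3
shares [ 0.0005 -0.0002  0.0008] turn 0.0 dist 0.5 rows 0.0
```

Request:
arm_command(
  targets=[
    [1,0,0,0.001,0],
    [1,0,0,0.001,0],
    [1,0,0,0.001,0],
    [1,0,0,0.001,0],
    [1,0,0,0.001,0],
    [1,0,0,0.001,0],
    [1,0,0,0.001,0],
    [1,0,0,0.001,0],
  ],
  squeeze=4,
)

```text
time_s: 4.65
ee_pos: [503.9, -256.5, 50.9]
ee_rot: [179.7, 0.0, 72.6]
force: [0.7, -0.7, -0.4]
gripper_width: 15.9
```

```bash
python3 - <<'E'
from h import *
rel([504,-256.3,51],72.6)
E
```

```text
t 4.65 pos [ 503.9 -256.5   50.9] rot [1.7974e+02 2.0000e-02 7.2600e+01] F [ 0.69 -0.7  -0.45] T [-0.11  0.16 -0.03] w 15.9
shares [ 0.0004  0.     -0.0002] turn 0.0 dist 0.2 rows 0.0
```

Request:
arm_command(
  targets=[
    [1,0,0,0,0],
    [1,0,0,0,0],
    [1,0,0,0,0],
    [1,0,0,-0.01,0],
    [1,0,0,-0.025,0],
    [1,0,0,-0.04,0],
    [1,0,0,-0.06,0],
    [1,0,0,-0.08,0],
  ],
  squeeze=55,
)

```text
time_s: 5.32
ee_pos: [503.9, -256.5, 92.2]
ee_rot: [179.7, 0.0, 72.6]
force: [0.4, 0.3, -1.1]
gripper_width: 16.1
```

```bash
python3 - <<'E'
from h import *
rel([504,-256.3,200],72.6)
f=env.grab_frame("scene")[:,:,::-1]
crop("",f,220,180,100,65,7,"s3.png")
E
```

```text
t 5.32 pos [ 503.9 -256.5   92.2] rot [1.7971e+02 3.0000e-02 7.2610e+01] F [ 0.36  0.25 -1.06] T [-0.12  0.05  0.02] w 16.1
shares [ 0.0003  0.0012 -0.2157] turn 0.0 dist 107.8 rows 2.6
```

View pics/s3.png

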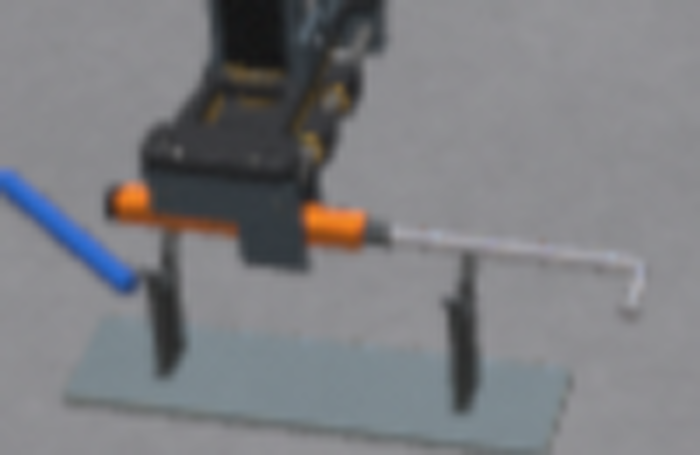

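Lifted, and the pole is level in the grip. Next, raise it and travel.

Request:
arm_command(
  targets=[
    [1,0,0,-0.04,0],
    [1,0,0,-0.09,0],
    [1,0,0,-0.15,0],
    [1,0,0,-0.21,0],
    [1,0,0,-0.27,0],
    [1,0,0,-0.33,0],
    [1,0,0,-0.37,0],
    [1,0,0,-0.38,0],
  ],
)

```text
time_s: 6.03
ee_pos: [505.0, -257.2, 289.2]
ee_rot: [179.0, 0.2, 72.6]
force: [0.3, 0.1, -0.1]
gripper_width: 15.5
```

```bash
python3 - <<'E'
from h import *
rel([404,36,283],83.7)
E
```

```text
t 6.03 pos [ 505.  -257.2  289.2] rot [1.7898e+02 1.6000e-01 7.2600e+01] F [ 0.26  0.08 -0.06] T [-0.1   0.06  0.02] w 15.5
shares [ 0.4991 -0.3682  0.0044] turn -0.247 dist 310.1 rows 7.4
```

Request:
arm_command(
  targets=[
    [1,0.02,-0.015,0,-0.01],
    [1,0.07,-0.052,0,-0.035],
    [1,0.135,-0.1,0,-0.07],
    [1,0.205,-0.15,0,-0.1],
    [1,0.275,-0.2,0,-0.135],
    [1,0.34,-0.25,0,-0.17],
    [1,0.4,-0.295,0,-0.2],
    [1,0.45,-0.332,0.004,-0.225],
  ],
)

```text
time_s: 6.7
ee_pos: [410.8, 9.9, 282.1]
ee_rot: [179.2, 0.3, 82.9]
force: [-0.5, 0.9, -1.0]
gripper_width: 15.5
```

Request:
arm_command(
  targets=[
    [1,0.03,-0.02,0,-0.02],
    [1,0.05,-0.03,0,-0.02],
    [1,0.05,-0.03,0,-0.02],
    [1,0.05,-0.03,0,-0.02],
  ],
)

```text
time_s: 7.03
ee_pos: [397.8, 37.0, 280.7]
ee_rot: [179.3, 0.3, 83.9]
force: [0.6, 0.1, -1.2]
gripper_width: 15.5
```

```bash
python3 - <<'E'
from h import *
rel([404,36,283],83.7)
for n in("scene","top"):
    f=env.grab_frame(n)[:,:,::-1];cv2.imwrite(f"pics/{n}4.png",f)
E
```

```text
t 7.03 pos [397.8  37.  280.7] rot [179.32   0.34  83.88] F [ 0.62  0.15 -1.22] T [-0.08  0.08 -0.01] w 15.5
shares [-0.0006  0.0126 -0.0044] turn 0.004 dist 6.7 rows 0.2
```

View pics/scene4.png

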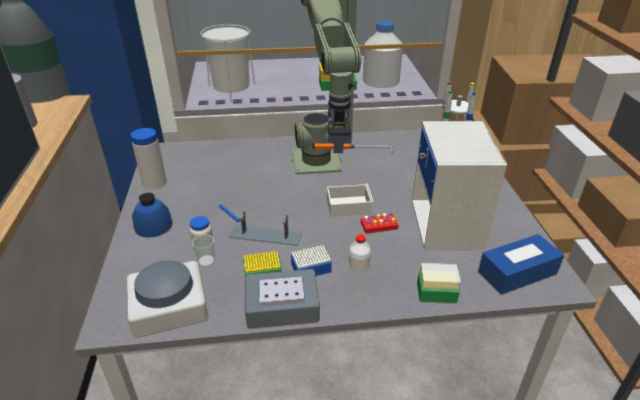

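View pics/top4.png

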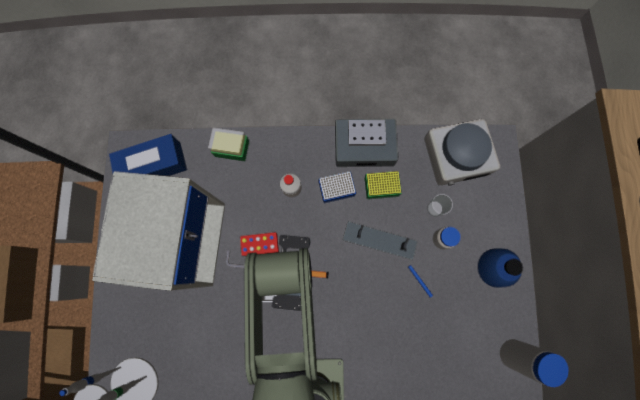

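The hook is held level, with its bend at (228,258) in the top view and (391,150) in the scene view. It is clear of everything. Now to the pre-insert pose.

```bash
cat >> h.py <<'E'
from scipy.spatial.transform import Rotation as Ro
GX=20.
def polept(p):
    s=env.state();R=Ro.from_euler("xyz",s["ee_rot"],degrees=True).as_matrix()
    # pole x=tool x, pole y=-tool y, pole z=-tool z; grasp pt 19 behind TCP
    return s["ee_pos"]+R@np.array([p[0]-GX,-p[1],-19-p[2]])
def goto_pole(p,target,yaw):
    s=env.state();d=np.array(target)-polept(p)
    # account yaw change approx: rotate about TCP
    dy=yaw-s["ee_rot"][2]
    v=polept(p)-s["ee_pos"];v2=Ro.from_euler("z",dy,degrees=True).apply(v)
    rel(np.array(target)-v2,yaw)
E
python3 - <<'E'
from h import *
print(polept([210,-20,0]),polept([210,-36,0]))
u=np.array([0.1097,0.994,0]);v=np.array([-.994,.1097,0])
goto_pole([210,-64,0],[499,317.8,302],83.7)
E
```

```text
[439.06905089 222.96871137 299.25050922] [454.97272496 221.22753128 299.45408412]
t 7.13 pos [398.7  36.1 281.1] rot [179.27   0.34  83.75] F [-0.5   0.44 -0.9 ] T [-0.1   0.08  0.  ] w 15.5
shares [ 0.2017  0.0103 -0.0054] turn 0.001 dist 101.0 rows 2.4
```

Request:
arm_command(
  targets=[
    [1,0.02,0.002,-0.001,0],
    [1,0.06,0.006,-0.003,0],
    [1,0.1,0.01,-0.005,0],
    [1,0.14,0.01,-0.005,0],
    [1,0.17,0.01,-0.005,0],
    [1,0.19,0.01,-0.005,0],
    [1,0.19,0.01,-0.005,0],
    [1,0.19,0.01,-0.005,0],
  ],
)

```text
time_s: 7.8
ee_pos: [414.1, 129.9, 282.8]
ee_rot: [179.3, 0.4, 83.8]
force: [-0.4, -0.7, -0.6]
gripper_width: 15.7
```

```bash
python3 - <<'E'
from h import *
print(polept([210,-20,0]),polept([210,-36,0]))
goto_pole([210,-64,0],[499,317.8,302],83.7)
for n in("scene","top"):
    f=np.mean([env.grab_frame(n).astype(float) for _ in range(3)],0).astype(np.uint8)[:,:,::-1];cv2.imwrite(f"pics/{n}5.png",f)
    if n=="scene": crop("",f,370,125,80,70,9,"s5.png")
    else: crop("",f,170,200,100,70,8,"t5.png")
for p in ([210,0,0],[210,-39,0],[200,0,0],[100,0,0]): print(p,proj("scene",polept(p)),proj("top",polept(p)))
E
```

```text
[454.39525467 316.73037441 300.77777108] [470.29977898 314.99588516 300.97181688]
t 7.8 pos [414.1 129.9 282.8] rot [179.31   0.39  83.77] F [-0.39 -0.66 -0.59] T [-0.1   0.09  0.01] w 15.7
shares [ 0.0119  0.     -0.0015] turn 0.002 dist 6.0 rows 0.1
[210, 0, 0] [[417.29984975 146.90227521]] [[193.16791182 259.22240951]]
[210, -39, 0] [[419.06653805 152.33879251]] [[195.27157507 245.15327132]]
[200, 0, 0] [[414.5122074  146.89033406]] [[196.66706326 259.60699642]]
[100, 0, 0] [[386.62339751 146.76587883]] [[232.05615459 263.43480302]]
```

View pics/s5.png

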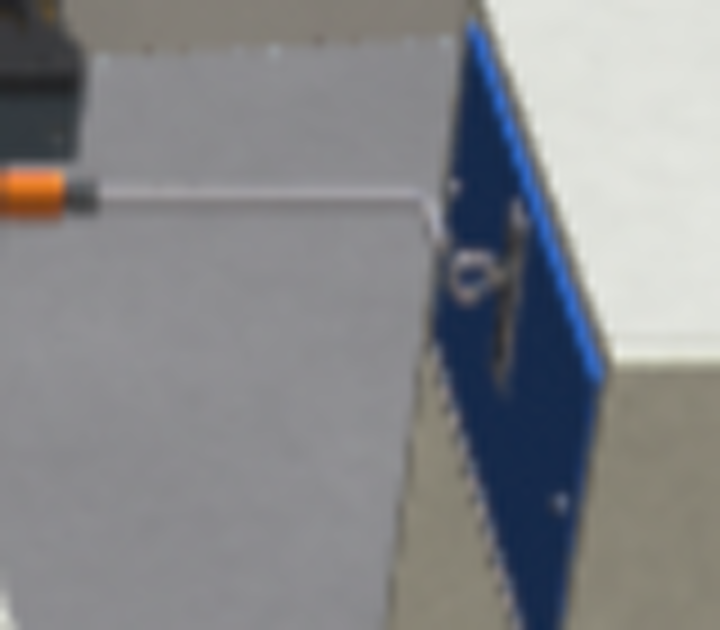

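View pics/t5.png

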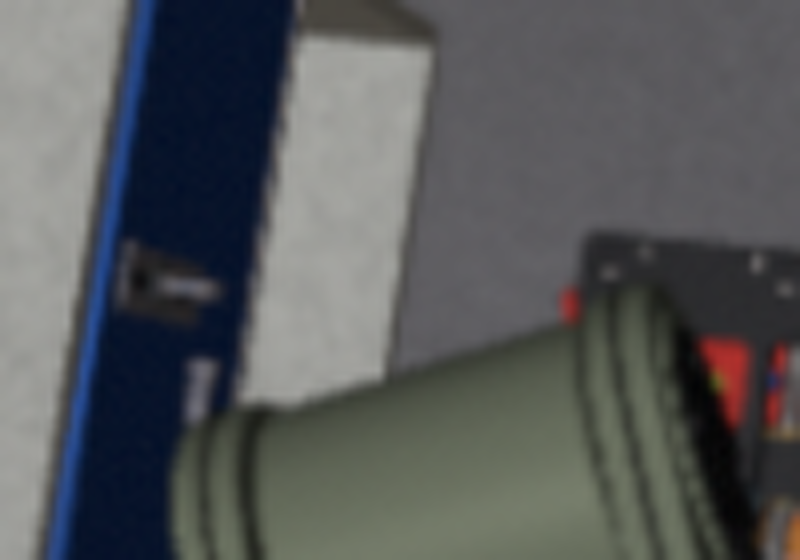

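```bash
python3 - <<'E'
from h import *
s=cv2.imread("pics/scene5.png").astype(int);t=cv2.imread("pics/top5.png").astype(int)
print("top R,G"); 
for v in range(232,248): print(v,t[v,184:202,2])
print("scene R")
for v in range(149,163): print(v,s[v,414:432,2])
eye=np.array([499,317.8,302]);a=np.linspace(0,2*np.pi,73);u=np.array([.1097,.994,0]);z=np.array([0,0,1])
for n in("scene","top"):
    q=np.array([eye+10*np.cos(x)*u+10*np.sin(x)*z for x in a]);P=proj(n,q);print(n,proj(n,eye),P.min(0),P.max(0))
E
```

```text
top R,G
232 [28 51 53 40 37 36 29 28 26 20 13 11  8  5  9  7  9 36]
233 [38 63 45 32 36 39 35 37 38 33 30 20  6  8  4  7 12 42]
234 [38 62 35 18 30 46 58 64 55 50 43 35 21 14  7  5 19 63]
235 [43 70 36 18 29 52 77 94 91 87 89 84 64 34 16  9 24 77]
236 [46 68 43 31 37 49 64 76 74 76 89 89 68 41 18  9 24 78]
237 [41 57 42 39 39 40 38 40 34 39 51 54 42 27 10  8 27 85]
238 [31 37 37 39 38 37 35 37 35 35 30 19 13 10 11  8 34 92]
239 [16 16 21 26 27 29 33 36 39 37 28 13  7  6  5 10 36 91]
240 [ 7  8 10 12 11 13 20 23 25 28 23 12  7  6  5 14 51 95]
241 [  8   8   7   8   7   9   7  12  12  14  11   8   9   9   6  21  68 110]
242 [  4   6   8   8   7   7   7   8   7   8   8   6   7   4   7  23  75 116]
243 [  6   7   6   8   4   5   8   5   8   7   9   8   8   5   6  26  84 132]
244 [  9   6   7   6   8   5   6   5   6  18  31  34  22  13   9  31  80 137]
245 [  6   7   5   5   7   8   5   7  13  46  79  89  70  34  11  35  82 135]
246 [  7   9   9   7   7   6   9   6  12  47  87 103  78  34  16  49  83 136]
247 [  4   5  10   7   9   8   9   6  12  41  83  95  64  22  20  67 103 140]
scene 
[... 575 characters left out ...]
2  91  69  64  76  83  78  64  68  32  22  22  26]
157 [139 139 139 124  70  45  78 112 106  70  53  46  55  69  33  22  23  25]
158 [138 138 137 116  64  32  48  81  77  44  28  43  59  62  30  20  22  22]
159 [138 138 134 106  58  26  25  34  33  24  27  47  62  48  26  22  22  21]
160 [138 138 133 102  48  24  22  20  22  21  26  43  68  45  24  21  21  22]
161 [137 138 134 103  44  23  24  23  21  22  26  44  74  39  22  23  22  22]
162 [138 139 135 105  51  24  20  22  21  23  33  49  79  38  22  23  22  21]
scene [[422.08984707 155.9182759 ]] [419.19932245 153.43139953] [424.98202629 158.38835999]
top [[194.37929396 235.96794702]] [190.67713221 235.4491737 ] [198.06468735 236.47976821]
```

```bash
python3 - <<'E'
from h import *
s=cv2.imread("pics/scene5.png").astype(int)[...,2]
print(s[142:152,384:420:3])
print(s[145:156,412:422])
eye=np.array([499.3,320.3,303.4]);print(proj("scene",eye),proj("top",eye))
E
```

```text
[[140 140 138 138 140 137 138 138 137 139 137 138]
 [139 139 138 139 139 137 140 139 139 139 139 138]
 [140 140 138 140 139 137 140 140 141 140 139 140]
 [150 146 147 148 146 146 146 148 148 147 147 140]
 [160 158 159 159 158 159 159 160 160 160 161 146]
 [132 131 131 131 131 130 129 128 129 129 130 156]
 [131 131 131 128 131 131 129 129 130 130 131 154]
 [139 140 138 136 138 139 138 138 139 139 140 137]
 [140 141 139 138 141 141 141 140 141 141 140 122]
 [140 140 139 140 141 142 142 140 141 142 140 126]]
[[147 147 147 146 142 140 134 101 106  47]
 [160 160 161 159 151 146 135  92  80  36]
 [129 129 130 129 133 156 147  90  44  24]
 [130 131 131 130 131 154 158  86  32  23]
 [139 139 140 139 136 137 156  80  29  21]
 [140 140 140 140 136 122 155  95  39  23]
 [141 140 140 140 139 126 138 107  55  26]
 [140 140 139 140 140 133 114  98  60  60]
 [141 141 141 141 141 136  98  77  88 138]
 [141 142 141 142 141 135  90  66 102 107]
 [141 141 141 141 140 129  89  65  88  56]]
[[422.86262407 155.57379341]] [[193.32854192 235.81662468]]
```

```bash
python3 - <<'E'
from h import *
goto_pole([210,-48,0],[499.3,320.3,303.4],83.7)
E
```

```text
t 8.1 pos [414.  129.4 283.2] rot [179.26   0.34  83.68] F [-0.58  0.02 -1.38] T [-0.04  0.09  0.01] w 15.4
shares [ 0.0179  0.0322 -0.003 ] turn -0.0 dist 18.5 rows 0.4
```

Request:
arm_command(
  targets=[
    [1,0.006,0,-0.001,0],
    [1,0.012,0,-0.003,0],
    [1,0.018,0.005,-0.003,0],
    [1,0.018,0.012,-0.003,0],
    [1,0.018,0.022,-0.003,0],
    [1,0.018,0.032,-0.003,0],
    [1,0.018,0.032,-0.003,0],
    [1,0.018,0.032,-0.003,0],
  ],
)

```text
time_s: 8.77
ee_pos: [431.2, 136.5, 284.7]
ee_rot: [179.3, 0.4, 83.7]
force: [-0.1, -0.4, -1.3]
gripper_width: 15.6
```

```bash
cat > look.py <<'E'
from h import *
import sys
k=sys.argv[1]
for n in("scene","top"):
    f=np.mean([env.grab_frame(n).astype(float) for _ in range(3)],0).astype(np.uint8)[:,:,::-1];cv2.imwrite(f"pics/{n}{k}.png",f)
    if n=="scene": crop("",f,395,135,45,40,14,f"s{k}.png")
    else: crop("",f,180,215,40,45,12,f"t{k}.png")
E
python3 look.py 6; python3 - <<'E'
from h import *
goto_pole([210,-48,0],[499.3,320.3,303.4],83.7)
for p in ([210,-9,0],[210,-36,0],[210,-39,0],[214,-39,0]): print(p,proj("scene",polept(p)),proj("top",polept(p)))
print(cv2.imread("pics/scene6.png")[144:160,412:430,2])
print(cv2.imread("pics/top6.png")[230:250,184:202,2])
E
```

```text
t 9.07 pos [430.7 136.6 284.9] rot [179.26   0.34  83.69] F [-0.34  0.85 -1.58] T [0.01 0.08 0.02] w 15.9
shares [-0.      0.0006  0.    ] turn -0.0 dist 0.3 rows 0.0
[210, -9, 0] [[420.99578211 149.97406984]] [[191.18285417 249.88798349]]
[210, -36, 0] [[422.27382203 153.80016439]] [[192.65499416 240.19175074]]
[210, -39, 0] [[422.41781656 154.23117106]] [[192.81880156 239.11889547]]
[214, -39, 0] [[423.56155003 154.23579318]] [[191.43199012 238.97272153]]
[[139 139 139 138 140 140 136 104  58  27  21  21  21  22  23  27  51  90]
 [140 140 139 139 140 140 135 101 107  47  22  22  22  22  22  25  46  76]
 [141 141 140 141 142 140 134  91  80  36  22  22  21  22  25  35  37  61]
 [151 151 151 151 151 150 144  97  58  28  21  23  22  24  41  76  39  51]
 [160 160 160 160 160 161 158 136 112  62  28  22  22  24  51 100  52  45]
 [130 130 130 131 131 130 128 114 140 126  53  20  22  24  53 104  80  42]
 [132 132 131 132 132 130 112  79 111 147  67  24  22  26  49  79  68  35]
 [140 139 139 140 140 137 105  61  82 156 103  41  21  26  47  63  50  28]
 [140 140 139 140 141 137 102  49  75 
[... 1363 characters left out ...]
  9  12   9  16  49  92]
 [  7   9   8   8   7   8  26  78 109  87  40  21  24  26  24  29  56  81]
 [  6   6   7   6   5   7  23  68  91  66  41  45  42  33  31  34  52  63]
 [  8   6   7  10   6  12  26  47  57  50  55  57  48  34  31  46  58  61]
 [  4   7   5   8  13  30  47  46  41  56  66  62  47  33  39  57  66  69]
 [  8   8   8   6  26  50  61  52  48  67  73  65  45  34  48  66  73  74]
 [  7   7   8  13  38  64  65  51  55  74  75  64  42  36  59  74  78  80]
 [ 10   7   8  18  45  70  66  49  61  79  78  64  40  40  65  79  81  83]
 [  7   7  10  29  60  76  68  47  65  81  82  65  40  44  68  83  86  87]
 [  6   9   9  35  69  81  70  51  72  86  85  67  39  44  73  87  90  91]]
```

View pics/s6.png

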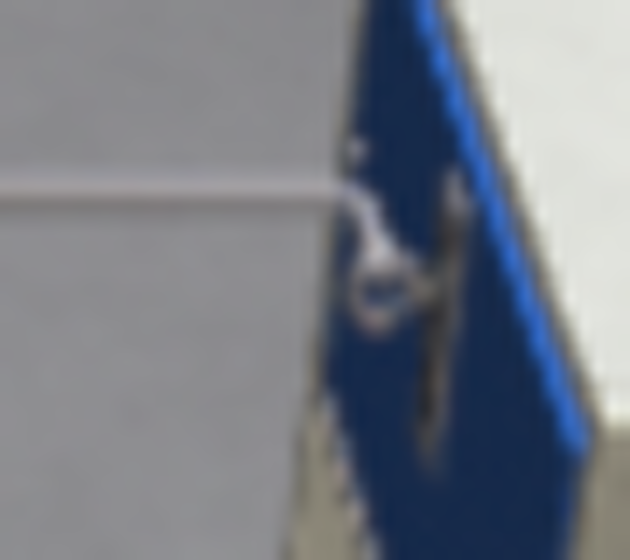

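View pics/t6.png

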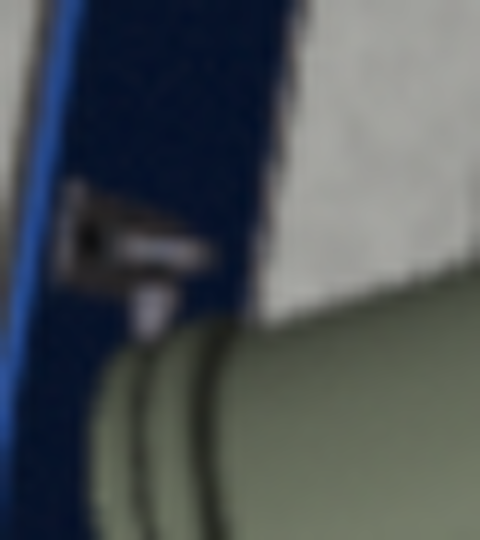

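```bash
python3 - <<'E'
from h import *
goto_pole([210,-42,0],[499.3,319.6,303.1],83.7)
E
```

```text
t 9.07 pos [430.7 136.6 284.9] rot [179.26   0.34  83.69] F [-0.34  0.85 -1.58] T [0.01 0.08 0.02] w 15.9
shares [-0.0014  0.0127  0.0007] turn -0.0 dist 6.4 rows 0.2
```

Request:
arm_command(
  targets=[
    [1,-0.0014,0.003,0.0007,0],
    [1,-0.0014,0.006,0.0007,0],
    [1,-0.0014,0.009,0.0007,0],
    [1,-0.0014,0.012,0.0007,0],
    [1,-0.0014,0.014,0.0007,0],
    [1,-0.0014,0.016,0.0007,0],
    [1,-0.0014,0.016,0.0007,0],
  ],
)

```text
time_s: 9.65
ee_pos: [438.8, 135.0, 284.6]
ee_rot: [179.3, 0.3, 83.7]
force: [0.2, -0.2, -1.2]
gripper_width: 15.9
```

```bash
python3 - <<'E'
from h import *
goto_pole([210,-39,0],[499.3,319.6,303.1],83.7)
E
```

```text
t 9.65 pos [438.8 135.  284.6] rot [179.26   0.34  83.68] F [ 0.21 -0.2  -1.16] T [-0.09  0.05 -0.02] w 15.9
shares [-0.      0.0022 -0.0002] turn -0.0 dist 1.1 rows 0.0
```

Request:
arm_command(
  targets=[
    [1,0,0.001,0,0],
    [1,0,0.002,0,0],
    [1,0,0.003,0,0],
    [1,0,0.003,0,0],
  ],
)

```text
time_s: 9.98
ee_pos: [440.4, 134.9, 284.7]
ee_rot: [179.3, 0.3, 83.7]
force: [-0.2, 0.6, -1.1]
gripper_width: 15.7
```

Request:
arm_command(
  targets=[
    [1,0,0.001,0,0],
    [1,0,0.002,0,0],
    [1,0,0.003,0,0],
    [1,0,0.003,0,0],
  ],
)

```text
time_s: 10.32
ee_pos: [442.0, 134.7, 284.7]
ee_rot: [179.3, 0.3, 83.7]
force: [0.0, -0.8, -1.0]
gripper_width: 16.0
```

Request:
arm_command(
  targets=[
    [1,0,0.0015,0,0],
    [1,0,0.003,0,0],
    [1,0,0.0045,0,0],
    [1,0,0.0045,0,0],
  ],
)

```text
time_s: 10.65
ee_pos: [444.4, 134.4, 284.7]
ee_rot: [179.2, 0.3, 83.7]
force: [-0.1, 0.2, -0.4]
gripper_width: 15.6
```

Request:
arm_command(
  targets=[
    [1,0,0.0015,0,0],
    [1,0,0.003,0,0],
    [1,0,0.0045,0,0],
    [1,0,0.0045,0,0],
  ],
)

```text
time_s: 10.98
ee_pos: [446.8, 134.2, 284.7]
ee_rot: [179.2, 0.3, 83.7]
force: [-0.4, 0.1, -1.2]
gripper_width: 15.9
```

```bash
python3 look.py 7; python3 - <<'E'
from h import *
goto_pole([210,-20,0],[499.3,319.6,303.1],83.7)
E
```

```text
t 11.28 pos [446.6 134.2 284.7] rot [179.25   0.34  83.68] F [-0.18  0.15 -1.09] T [-0.08  0.01 -0.03] w 15.5
shares [-0.      0.0246 -0.0002] turn -0.001 dist 12.3 rows 0.3
```

View pics/s7.png

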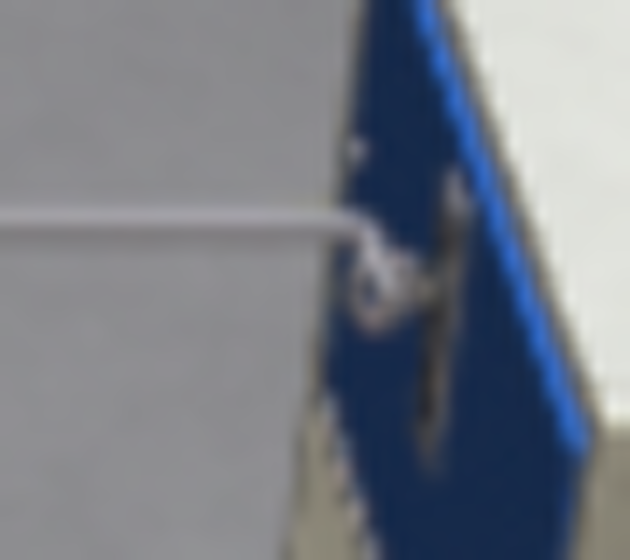

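View pics/t7.png

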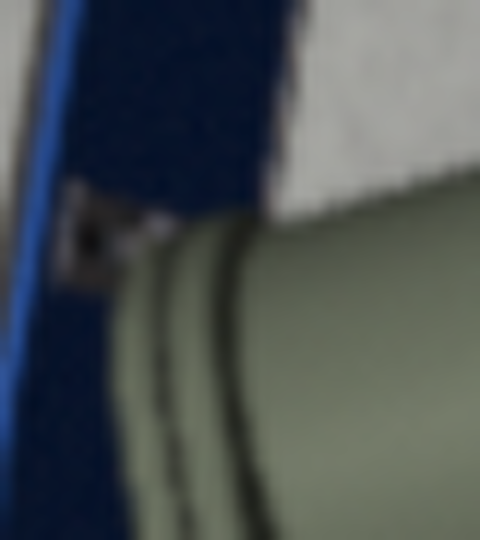

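The prong tip is in the ring, seen at about (422,155) in the scene view, with no contact force. I'll push it on to mid-prong.

Request:
arm_command(
  targets=[
    [1,0,0.002,0,0],
    [1,0,0.004,0,0],
    [1,0,0.006,0,0],
    [1,0,0.008,0,0],
    [1,0,0.01,0,0],
    [1,0,0.01,0,0],
  ],
)

```text
time_s: 11.78
ee_pos: [451.8, 133.6, 284.8]
ee_rot: [179.2, 0.3, 83.7]
force: [0.5, -0.3, -0.8]
gripper_width: 15.4
```

Request:
arm_command(
  targets=[
    [1,0,0.003,0,0],
    [1,0,0.006,0,0],
    [1,0,0.009,0,0],
    [1,0,0.012,0,0],
    [1,0,0.012,0,0],
  ],
)

```text
time_s: 12.2
ee_pos: [458.1, 132.9, 284.8]
ee_rot: [179.2, 0.3, 83.7]
force: [0.7, -0.2, -0.6]
gripper_width: 15.7
```

```bash
python3 look.py 8; python3 - <<'E'
from h import *
goto_pole([210,-20,0],[499.3,319.6,303.1],83.7)
E
```

```text
t 12.5 pos [457.7 133.  284.8] rot [179.24   0.34  83.67] F [-0.63  0.15 -0.91] T [-0.07  0.13  0.04] w 15.6
shares [-0.0001  0.0023 -0.0002] turn -0.001 dist 1.1 rows 0.0
```

View pics/s8.png

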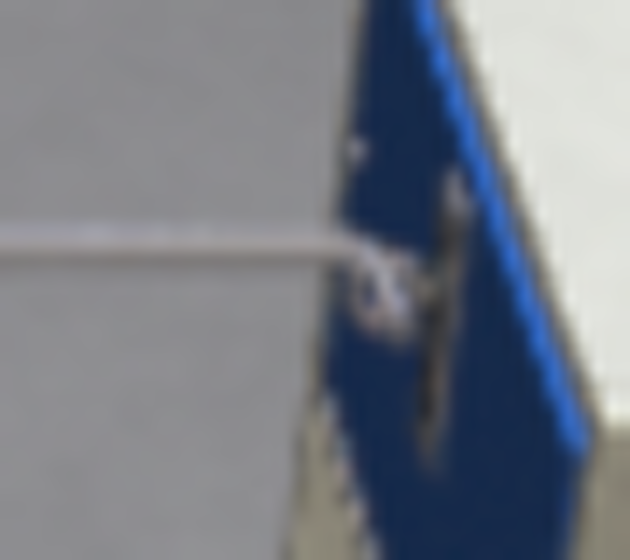

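```bash
cat > sw.py <<'E'
from h import *
import sys
P0=np.array([457.9,133.0,284.8]);r=113.1;o=16.5
u=np.array([np.cos(np.radians(83.7)),np.sin(np.radians(83.7)),0]);Z=np.array([0,0,1.])
def tgt(th,lead,rad=0):
    e=-u*(r*np.sin(th)+o*(np.cos(th)-1))+Z*(r*(np.cos(th)-1)-o*np.sin(th))
    t=-u*(r*np.cos(th)-o*np.sin(th))-Z*(r*np.sin(th)+o*np.cos(th));t/=np.linalg.norm(t)
    n=-u*(r*np.sin(th)+o*np.cos(th))+Z*(r*np.cos(th)-o*np.sin(th));n/=np.linalg.norm(n)
    return P0+e+lead*t+rad*n, t,n
def plan(ths,lead,rad=0):
    s=env.state();R=Ro.from_euler("xyz",s["ee_rot"],degrees=True).as_matrix()
    leads=np.broadcast_to(lead,len(ths))
    F=s["force"];_,t,n=tgt(ths[0],0)
    q=s["ee_pos"]-P0
    print("t",round(s["time_s"],2),"pos",s["ee_pos"].round(1),"rot",s["ee_rot"].round(2),"F",F.round(1),"Ft",round(-F@t,1),"Fn",round(F@n,1),"T",s["torque"].round(2))
    rows=[[1,*((R.T@(tgt(a,l,rad)[0]-s["ee_pos"])/500).round(4)),0] for a,l in zip(ths,leads)]
    print([[float(x) for x in r_] for r_ in rows])
if __name__=="__main__":
    a,b,n=float(sys.argv[1]),float(sys.argv[2]),int(sys.argv[3]);l0,l1=float(sys.argv[4]),float(sys.argv[5])
    rad=float(sys.argv[6]) if len(sys.argv)>6 else 0
    plan(np.linspace(a,b,n+1)[1:],np.linspace(l0,l1,n+1)[1:],rad)
E
python3 sw.py 0 0.08 8 0 3
```

```text
t 12.5 pos [457.7 133.  284.8] rot [179.24   0.34  83.67] F [-0.6  0.1 -0.9] Ft -0.1 Fn -0.9 T [-0.07  0.13  0.04]
[[1.0, -0.0029, 0.0004, 0.0006, 0.0], [1.0, -0.0059, 0.0004, 0.0011, 0.0], [1.0, -0.0089, 0.0004, 0.0016, 0.0], [1.0, -0.0119, 0.0004, 0.0022, 0.0], [1.0, -0.0148, 0.0004, 0.0028, 0.0], [1.0, -0.0178, 0.0004, 0.0035, 0.0], [1.0, -0.0207, 0.0004, 0.0042, 0.0], [1.0, -0.0237, 0.0003, 0.0049, 0.0]]
```

Request:
arm_command(
  targets=[
    [1,-0.0029,0,0.0006,0],
    [1,-0.0059,0,0.0011,0],
    [1,-0.0089,0,0.0016,0],
    [1,-0.0119,0,0.0022,0],
    [1,-0.0148,0,0.0028,0],
    [1,-0.0178,0,0.0035,0],
    [1,-0.0207,0,0.0042,0],
    [1,-0.0237,0,0.0049,0],
  ],
)

```text
time_s: 13.17
ee_pos: [456.5, 121.3, 282.4]
ee_rot: [179.2, 0.3, 83.7]
force: [0.0, 4.0, -2.0]
gripper_width: 15.6
```

```bash
python3 sw.py 0.08 0.20 8 3 3; python3 look.py 9
```

```text
t 13.17 pos [456.5 121.3 282.4] rot [179.24   0.3   83.68] F [ 0.  4. -2.] Ft 3.4 Fn -2.9 T [0.48 0.05 0.07]
[[1.0, -0.0036, 0.0003, 0.0009, 0.0], [1.0, -0.0069, 0.0003, 0.0018, 0.0], [1.0, -0.0102, 0.0003, 0.0028, 0.0], [1.0, -0.0135, 0.0003, 0.0039, 0.0], [1.0, -0.0167, 0.0002, 0.005, 0.0], [1.0, -0.02, 0.0002, 0.0061, 0.0], [1.0, -0.0232, 0.0002, 0.0073, 0.0], [1.0, -0.0264, 0.0002, 0.0085, 0.0]]
```

View pics/s9.png

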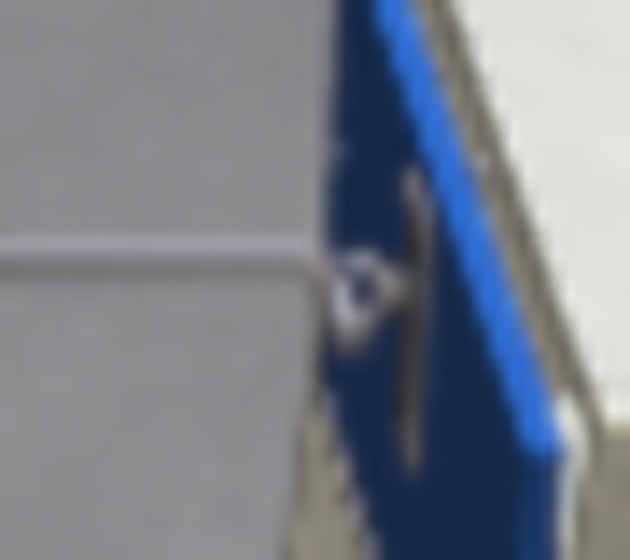

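The flap is swinging with the prong in the eye, at about 4 N of pull. Carrying on.

Request:
arm_command(
  targets=[
    [1,-0.0036,0,0.0009,0],
    [1,-0.0069,0,0.0018,0],
    [1,-0.0102,0,0.0028,0],
    [1,-0.0135,0,0.0039,0],
    [1,-0.0167,0,0.005,0],
    [1,-0.02,0,0.0061,0],
    [1,-0.0232,0,0.0073,0],
    [1,-0.0264,0,0.0085,0],
  ],
)

```text
time_s: 14.13
ee_pos: [454.9, 107.7, 278.3]
ee_rot: [179.2, 0.4, 83.7]
force: [0.7, 3.5, -1.0]
gripper_width: 15.7
```

```bash
python3 sw.py 0.20 0.34 8 3 3
```

```text
t 14.13 pos [454.9 107.7 278.3] rot [179.25   0.36  83.67] F [ 0.7  3.5 -1. ] Ft 3.0 Fn -2.2 T [ 0.46 -0.    0.06]
[[1.0, -0.0026, 0.0003, 0.0015, 0.0], [1.0, -0.0063, 0.0003, 0.0031, 0.0], [1.0, -0.0099, 0.0003, 0.0047, 0.0], [1.0, -0.0135, 0.0003, 0.0064, 0.0], [1.0, -0.0171, 0.0003, 0.0082, 0.0], [1.0, -0.0207, 0.0002, 0.01, 0.0], [1.0, -0.0242, 0.0002, 0.0119, 0.0], [1.0, -0.0277, 0.0002, 0.0139, 0.0]]
```

Request:
arm_command(
  targets=[
    [1,-0.0026,0,0.0015,0],
    [1,-0.0063,0,0.0031,0],
    [1,-0.0099,0,0.0047,0],
    [1,-0.0135,0,0.0064,0],
    [1,-0.0171,0,0.0082,0],
    [1,-0.0207,0,0.01,0],
    [1,-0.0242,0,0.0119,0],
    [1,-0.0277,0,0.0139,0],
  ],
)

```text
time_s: 14.8
ee_pos: [453.4, 93.6, 271.3]
ee_rot: [179.3, 0.4, 83.7]
force: [-0.5, 3.3, -0.7]
gripper_width: 15.7
```

```bash
python3 sw.py 0.34 0.48 8 3 3
```

```text
t 14.8 pos [453.4  93.6 271.3] rot [179.25   0.37  83.67] F [-0.5  3.3 -0.7] Ft 2.5 Fn -2.2 T [0.57 0.05 0.14]
[[1.0, -0.003, 0.0002, 0.0018, 0.0], [1.0, -0.0064, 0.0002, 0.0039, 0.0], [1.0, -0.0098, 0.0002, 0.006, 0.0], [1.0, -0.0132, 0.0002, 0.0082, 0.0], [1.0, -0.0165, 0.0001, 0.0104, 0.0], [1.0, -0.0198, 0.0001, 0.0127, 0.0], [1.0, -0.023, 0.0001, 0.0151, 0.0], [1.0, -0.0262, 0.0, 0.0175, 0.0]]
```

Request:
arm_command(
  targets=[
    [1,-0.003,0,0.0018,0],
    [1,-0.0064,0,0.0039,0],
    [1,-0.0098,0,0.006,0],
    [1,-0.0132,0,0.0082,0],
    [1,-0.0165,0,0.0104,0],
    [1,-0.0198,0,0.0127,0],
    [1,-0.023,0,0.0151,0],
    [1,-0.0262,0,0.0175,0],
  ],
)

```text
time_s: 15.47
ee_pos: [452.1, 80.3, 262.6]
ee_rot: [179.2, 0.4, 83.7]
force: [-0.2, 2.6, -1.3]
gripper_width: 15.6
```

```bash
python3 sw.py 0.48 0.62 8 3 3 -0.5
```

```text
t 15.47 pos [452.1  80.3 262.6] rot [179.25   0.37  83.67] F [-0.2  2.6 -1.3] Ft 1.2 Fn -2.6 T [0.48 0.05 0.1 ]
[[1.0, -0.0021, -0.0001, 0.0031, 0.0], [1.0, -0.0052, -0.0001, 0.0056, 0.0], [1.0, -0.0083, -0.0001, 0.0082, 0.0], [1.0, -0.0113, -0.0002, 0.0108, 0.0], [1.0, -0.0142, -0.0002, 0.0135, 0.0], [1.0, -0.0171, -0.0002, 0.0162, 0.0], [1.0, -0.02, -0.0003, 0.019, 0.0], [1.0, -0.0228, -0.0003, 0.0218, 0.0]]
```

Request:
arm_command(
  targets=[
    [1,-0.0024,0,0.0027,0],
    [1,-0.0052,0,0.0054,0],
    [1,-0.0083,0,0.0081,0],
    [1,-0.0113,0,0.0108,0],
    [1,-0.0142,0,0.0135,0],
    [1,-0.0171,0,0.0162,0],
    [1,-0.02,0,0.019,0],
    [1,-0.0228,0,0.0218,0],
  ],
)

```text
time_s: 16.13
ee_pos: [450.9, 68.7, 251.6]
ee_rot: [179.3, 0.4, 83.7]
force: [-0.7, 2.8, -0.2]
gripper_width: 15.3
```

```bash
python3 sw.py 0.62 0.76 8 3 3 -0.8
```

```text
t 16.13 pos [450.9  68.7 251.6] rot [179.26   0.38  83.67] F [-0.7  2.8 -0.2] Ft 1.8 Fn -2.1 T [0.48 0.04 0.11]
[[1.0, -0.0019, -0.0002, 0.0029, 0.0], [1.0, -0.0046, -0.0002, 0.0059, 0.0], [1.0, -0.0072, -0.0002, 0.0088, 0.0], [1.0, -0.0098, -0.0003, 0.0118, 0.0], [1.0, -0.0124, -0.0003, 0.0149, 0.0], [1.0, -0.0149, -0.0004, 0.018, 0.0], [1.0, -0.0173, -0.0004, 0.0211, 0.0], [1.0, -0.0197, -0.0004, 0.0243, 0.0]]
```

```bash
python3 sw.py 0.62 0.76 8 3 3 -2
```

```text
t 16.13 pos [450.9  68.7 251.6] rot [179.26   0.38  83.67] F [-0.7  2.8 -0.2] Ft 1.8 Fn -2.1 T [0.48 0.04 0.11]
[[1.0, -0.0002, -0.0002, 0.0046, 0.0], [1.0, -0.0029, -0.0002, 0.0075, 0.0], [1.0, -0.0055, -0.0003, 0.0105, 0.0], [1.0, -0.008, -0.0003, 0.0134, 0.0], [1.0, -0.0106, -0.0003, 0.0165, 0.0], [1.0, -0.013, -0.0004, 0.0195, 0.0], [1.0, -0.0154, -0.0004, 0.0226, 0.0], [1.0, -0.0178, -0.0005, 0.0258, 0.0]]
```

Request:
arm_command(
  targets=[
    [1,-0.0018,0,0.003,0],
    [1,-0.004,0,0.0062,0],
    [1,-0.0062,0,0.0095,0],
    [1,-0.0085,0,0.0128,0],
    [1,-0.0108,0,0.016,0],
    [1,-0.0131,0,0.0193,0],
    [1,-0.0154,0,0.0226,0],
    [1,-0.0178,0,0.0258,0],
  ],
)

```text
time_s: 16.8
ee_pos: [450.0, 59.4, 238.7]
ee_rot: [179.3, 0.4, 83.7]
force: [-1.7, -1.5, 2.7]
gripper_width: 15.7
```

```bash
python3 sw.py 0.76 0.90 8 3 3 -2; python3 look.py 10
```

```text
t 16.8 pos [450.   59.4 238.7] rot [179.25   0.41  83.67] F [-1.7 -1.5  2.7] Ft 1.1 Fn 3.0 T [0.3  0.18 0.14]
[[1.0, -0.0015, -0.0005, 0.0031, 0.0], [1.0, -0.0038, -0.0006, 0.0063, 0.0], [1.0, -0.006, -0.0006, 0.0096, 0.0], [1.0, -0.0081, -0.0006, 0.0129, 0.0], [1.0, -0.0101, -0.0007, 0.0162, 0.0], [1.0, -0.0122, -0.0007, 0.0196, 0.0], [1.0, -0.0141, -0.0008, 0.023, 0.0], [1.0, -0.016, -0.0008, 0.0265, 0.0]]
```

```bash
python3 - <<'E'
import cv2;f=cv2.imread("pics/scene10.png");cv2.imwrite("pics/s10b.png",cv2.resize(f[120:200,370:450],None,fx=7,fy=7,interpolation=cv2.INTER_CUBIC))
E
```

```text
(no output)
```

View pics/s10b.png

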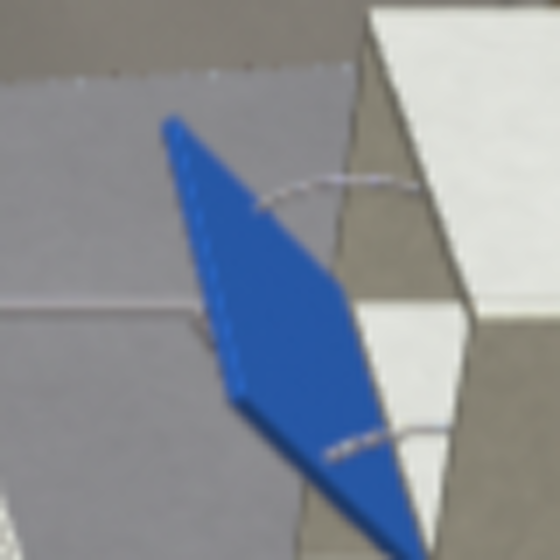

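```bash
python3 sw.py 0.76 0.90 8 3 3 -1.2
```

```text
t 17.1 pos [450.   59.6 238.6] rot [179.26   0.41  83.67] F [-1.1 -2.4  0.6] Ft -1.0 Fn 2.4 T [-0.05  0.09 -0.03]
[[1.0, -0.0032, -0.0005, 0.002, 0.0], [1.0, -0.0055, -0.0006, 0.0053, 0.0], [1.0, -0.0077, -0.0006, 0.0086, 0.0], [1.0, -0.0098, -0.0006, 0.0119, 0.0], [1.0, -0.0119, -0.0007, 0.0153, 0.0], [1.0, -0.0139, -0.0007, 0.0187, 0.0], [1.0, -0.0159, -0.0008, 0.0221, 0.0], [1.0, -0.0178, -0.0008, 0.0256, 0.0]]
```

Request:
arm_command(
  targets=[
    [1,-0.0028,-0.0003,0.0024,0],
    [1,-0.0052,-0.0005,0.0056,0],
    [1,-0.0075,-0.0006,0.0088,0],
    [1,-0.0097,-0.0006,0.012,0],
    [1,-0.0119,-0.0007,0.0153,0],
    [1,-0.0139,-0.0007,0.0187,0],
    [1,-0.0159,-0.0008,0.0221,0],
    [1,-0.0178,-0.0008,0.0256,0],
  ],
)

```text
time_s: 17.77
ee_pos: [448.8, 50.5, 225.6]
ee_rot: [179.3, 0.4, 83.7]
force: [0.4, 1.6, 0.1]
gripper_width: 15.7
```

```bash
python3 sw.py 0.90 1.04 8 3 3 -1
```

```text
t 17.77 pos [448.8  50.5 225.6] rot [179.27   0.41  83.66] F [0.4 1.6 0.1] Ft 0.9 Fn -1.3 T [ 0.31 -0.02  0.02]
[[1.0, -0.0019, -0.0, 0.0028, 0.0], [1.0, -0.0037, -0.0, 0.0064, 0.0], [1.0, -0.0054, -0.0001, 0.0099, 0.0], [1.0, -0.0071, -0.0001, 0.0135, 0.0], [1.0, -0.0087, -0.0002, 0.0172, 0.0], [1.0, -0.0102, -0.0002, 0.0208, 0.0], [1.0, -0.0117, -0.0003, 0.0245, 0.0], [1.0, -0.0131, -0.0003, 0.0282, 0.0]]
```

Request:
arm_command(
  targets=[
    [1,-0.0019,0,0.0028,0],
    [1,-0.0037,0,0.0064,0],
    [1,-0.0054,0,0.0099,0],
    [1,-0.0071,0,0.0135,0],
    [1,-0.0087,0,0.0172,0],
    [1,-0.0102,0,0.0208,0],
    [1,-0.0117,0,0.0245,0],
    [1,-0.0131,0,0.0282,0],
  ],
)

```text
time_s: 18.43
ee_pos: [448.2, 43.8, 211.4]
ee_rot: [179.3, 0.4, 83.7]
force: [-0.3, 0.8, 0.4]
gripper_width: 15.9
```

```bash
python3 sw.py 1.04 1.18 8 3 3 -1.2
```

```text
t 18.43 pos [448.2  43.8 211.4] rot [179.28   0.42  83.66] F [-0.3  0.8  0.4] Ft 0.7 Fn -0.5 T [0.22 0.06 0.  ]
[[1.0, -0.0007, -0.0002, 0.0035, 0.0], [1.0, -0.0019, -0.0003, 0.0072, 0.0], [1.0, -0.0031, -0.0003, 0.011, 0.0], [1.0, -0.0043, -0.0004, 0.0148, 0.0], [1.0, -0.0053, -0.0004, 0.0186, 0.0], [1.0, -0.0063, -0.0005, 0.0224, 0.0], [1.0, -0.0073, -0.0005, 0.0263, 0.0], [1.0, -0.0081, -0.0006, 0.0301, 0.0]]
```

Request:
arm_command(
  targets=[
    [1,-0.0007,0,0.0035,0],
    [1,-0.0019,0,0.0072,0],
    [1,-0.0031,0,0.011,0],
    [1,-0.0043,0,0.0148,0],
    [1,-0.0053,0,0.0186,0],
    [1,-0.0063,0,0.0224,0],
    [1,-0.0073,0,0.0263,0],
    [1,-0.0081,0,0.0301,0],
  ],
)

```text
time_s: 19.1
ee_pos: [447.8, 39.6, 196.1]
ee_rot: [179.3, 0.4, 83.7]
force: [-1.1, 1.0, 0.8]
gripper_width: 15.7
```

```bash
python3 sw.py 1.18 1.32 8 3 3 -1.2
```

```text
t 19.1 pos [447.8  39.6 196.1] rot [179.29   0.42  83.67] F [-1.1  1.   0.8] Ft 1.0 Fn -0.6 T [0.16 0.1  0.08]
[[1.0, -0.0008, -0.0005, 0.0034, 0.0], [1.0, -0.0015, -0.0005, 0.0073, 0.0], [1.0, -0.0021, -0.0006, 0.0112, 0.0], [1.0, -0.0027, -0.0006, 0.0152, 0.0], [1.0, -0.0033, -0.0007, 0.0191, 0.0], [1.0, -0.0037, -0.0007, 0.023, 0.0], [1.0, -0.0041, -0.0008, 0.027, 0.0], [1.0, -0.0044, -0.0008, 0.0309, 0.0]]
```

Request:
arm_command(
  targets=[
    [1,-0.0008,0,0.0034,0],
    [1,-0.0015,0,0.0073,0],
    [1,-0.0021,0,0.0112,0],
    [1,-0.0027,0,0.0152,0],
    [1,-0.0033,0,0.0191,0],
    [1,-0.0037,0,0.023,0],
    [1,-0.0041,0,0.027,0],
    [1,-0.0044,0,0.0309,0],
  ],
)

```text
time_s: 19.77
ee_pos: [447.8, 37.3, 180.5]
ee_rot: [179.3, 0.4, 83.7]
force: [-0.4, 0.2, -0.3]
gripper_width: 15.8
```

```bash
python3 sw.py 1.32 1.46 8 3 3 -1.2
```

```text
t 19.77 pos [447.8  37.3 180.5] rot [179.29   0.42  83.67] F [-0.4  0.2 -0.3] Ft -0.3 Fn -0.2 T [0.08 0.09 0.04]
[[1.0, -0.0003, -0.0009, 0.0036, 0.0], [1.0, -0.0004, -0.001, 0.0075, 0.0], [1.0, -0.0005, -0.001, 0.0115, 0.0], [1.0, -0.0006, -0.001, 0.0155, 0.0], [1.0, -0.0006, -0.0011, 0.0194, 0.0], [1.0, -0.0005, -0.0011, 0.0234, 0.0], [1.0, -0.0003, -0.0012, 0.0273, 0.0], [1.0, -0.0001, -0.0012, 0.0313, 0.0]]
```

Request:
arm_command(
  targets=[
    [1,-0.0003,-0.0004,0.0036,0],
    [1,-0.0004,-0.0008,0.0072,0],
    [1,-0.0005,-0.001,0.0105,0],
    [1,-0.0005,-0.001,0.0138,0],
    [1,-0.0005,-0.001,0.017,0],
    [1,-0.0005,-0.001,0.02,0],
    [1,-0.0004,-0.001,0.023,0],
    [1,-0.0003,-0.001,0.026,0],
  ],
)

```text
time_s: 20.43
ee_pos: [447.4, 37.0, 167.3]
ee_rot: [179.3, 0.4, 83.7]
force: [-0.1, -1.0, -1.2]
gripper_width: 15.7
```

```bash
python3 sw.py 1.44 1.52 8 3 3 -1.2; python3 look.py 11; python3 - <<'E'
import cv2;f=cv2.imread("pics/scene11.png");cv2.imwrite("pics/s11b.png",cv2.resize(f[130:230,350:450],None,fx=6,fy=6,interpolation=cv2.INTER_CUBIC))
f=cv2.imread("pics/top11.png");cv2.imwrite("pics/t11b.png",cv2.resize(f[160:310,150:300],None,fx=4,fy=4,interpolation=cv2.INTER_CUBIC))
E
```

```text
t 20.43 pos [447.4  37.  167.3] rot [179.29   0.43  83.67] F [-0.1 -1.  -1.2] Ft -1.2 Fn 1.0 T [ 0.02  0.06 -0.07]
[[1.0, 0.0001, -0.0001, 0.0027, 0.0], [1.0, 0.0003, -0.0002, 0.0049, 0.0], [1.0, 0.0004, -0.0002, 0.0072, 0.0], [1.0, 0.0006, -0.0002, 0.0094, 0.0], [1.0, 0.0008, -0.0003, 0.0117, 0.0], [1.0, 0.001, -0.0003, 0.0139, 0.0], [1.0, 0.0013, -0.0003, 0.0162, 0.0], [1.0, 0.0016, -0.0003, 0.0184, 0.0]]
```

View pics/s11b.png

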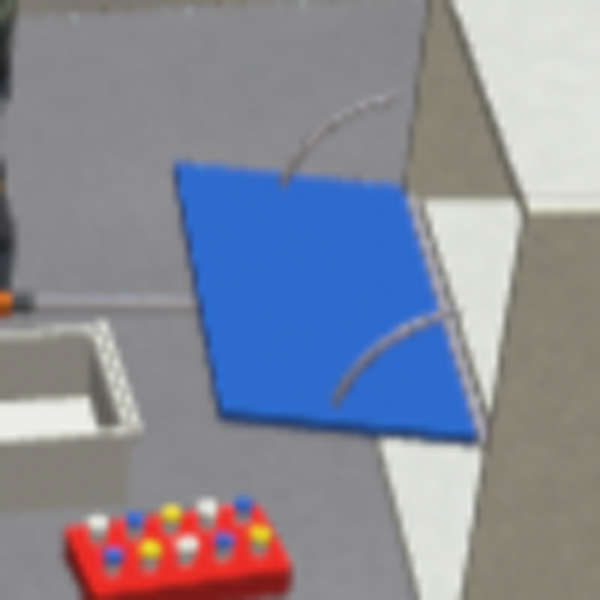

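View pics/t11b.png

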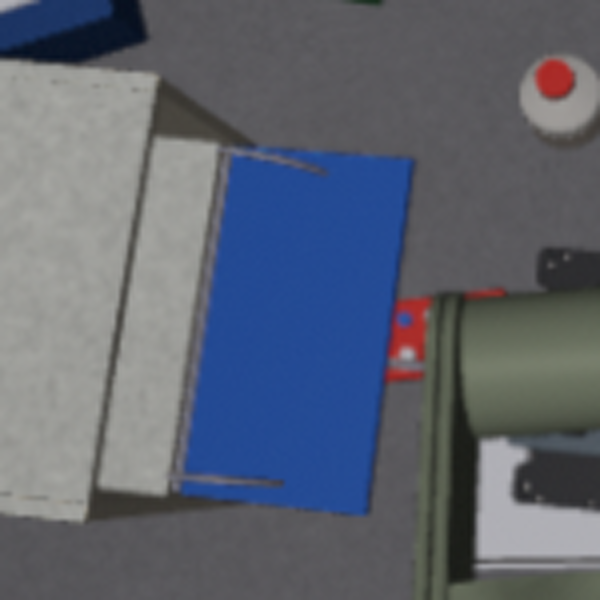

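```bash
python3 - <<'E'
from h import *
S=lambda x,y:(350+x/6,130+y/6);T=lambda x,y:(150+x/4,160+y/4)
print(tri(S(178,163),T(370,514)),tri(S(220,412),T(412,159)))
print(tri(S(405,187),T(183,492)),tri(S(475,437),T(228,152)))
E
```

```text
(array([351.98066823, 201.41516123, 216.10918142]), np.float64(6.497614527303696)) (array([617.65561682, 172.69104572, 215.531465  ]), np.float64(0.03800528732679216))
(array([367.77217887, 347.35343488, 198.00772221]), np.float64(4.333182704790503)) (array([629.20153842, 320.81912218, 194.9855366 ]), np.float64(3.9425530506641624))
```

Request:
arm_command(
  targets=[
    [1,0.0001,0,0.0027,0],
    [1,0.0003,0,0.0049,0],
    [1,0.0004,0,0.0072,0],
    [1,0.0006,0,0.0094,0],
    [1,0.0008,0,0.0117,0],
    [1,0.001,0,0.0139,0],
    [1,0.0013,0,0.0162,0],
    [1,0.0016,0,0.0184,0],
  ],
)

```text
time_s: 21.4
ee_pos: [447.4, 37.7, 158.1]
ee_rot: [179.3, 0.4, 83.7]
force: [-0.5, 0.6, -1.3]
gripper_width: 16.0
```

```bash
python3 sw.py 1.52 1.56 8 3 3 -1.2
```

```text
t 21.4 pos [447.4  37.7 158.1] rot [179.31   0.43  83.68] F [-0.5  0.6 -1.3] Ft -1.4 Fn -0.5 T [0.02 0.02 0.05]
[[1.0, 0.0002, -0.0001, 0.0011, 0.0], [1.0, 0.0004, -0.0002, 0.0022, 0.0], [1.0, 0.0005, -0.0002, 0.0033, 0.0], [1.0, 0.0007, -0.0002, 0.0045, 0.0], [1.0, 0.0009, -0.0002, 0.0056, 0.0], [1.0, 0.0011, -0.0002, 0.0067, 0.0], [1.0, 0.0012, -0.0002, 0.0078, 0.0], [1.0, 0.0014, -0.0002, 0.0089, 0.0]]
```

Request:
arm_command(
  targets=[
    [1,0.0002,0,0.0011,0],
    [1,0.0004,0,0.0022,0],
    [1,0.0005,0,0.0033,0],
    [1,0.0007,0,0.0045,0],
    [1,0.0009,0,0.0056,0],
    [1,0.0011,0,0.0067,0],
    [1,0.0012,0,0.0078,0],
    [1,0.0014,0,0.0089,0],
  ],
)

```text
time_s: 22.07
ee_pos: [447.6, 38.4, 153.6]
ee_rot: [179.3, 0.4, 83.7]
force: [0.9, 0.1, -1.4]
gripper_width: 15.7
```

```bash
python3 sw.py 1.56 1.59 8 3 3 -1.2; python3 look.py 12; python3 - <<'E'
import cv2;f=cv2.imread("pics/scene12.png");cv2.imwrite("pics/s12b.png",cv2.resize(f[130:230,350:450],None,fx=6,fy=6,interpolation=cv2.INTER_CUBIC))
f=cv2.imread("pics/top12.png");cv2.imwrite("pics/t12b.png",cv2.resize(f[160:310,150:300],None,fx=4,fy=4,interpolation=cv2.INTER_CUBIC))
E
```

```text
t 22.07 pos [447.6  38.4 153.6] rot [179.31   0.43  83.68] F [ 0.9  0.1 -1.4] Ft -1.5 Fn -0.0 T [-0.    0.06  0.01]
[[1.0, 0.0001, -0.0002, 0.0008, 0.0], [1.0, 0.0003, -0.0002, 0.0016, 0.0], [1.0, 0.0004, -0.0002, 0.0024, 0.0], [1.0, 0.0006, -0.0003, 0.0033, 0.0], [1.0, 0.0007, -0.0003, 0.0041, 0.0], [1.0, 0.0009, -0.0003, 0.0049, 0.0], [1.0, 0.0011, -0.0003, 0.0058, 0.0], [1.0, 0.0012, -0.0003, 0.0066, 0.0]]
```

View pics/s12b.png

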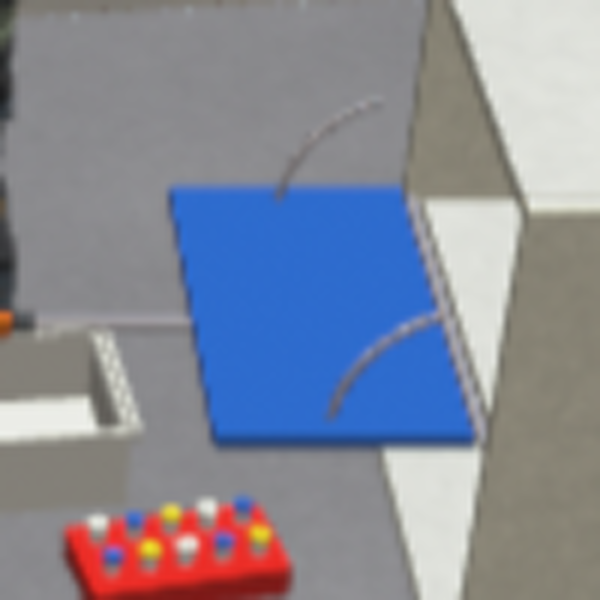

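View pics/t12b.png

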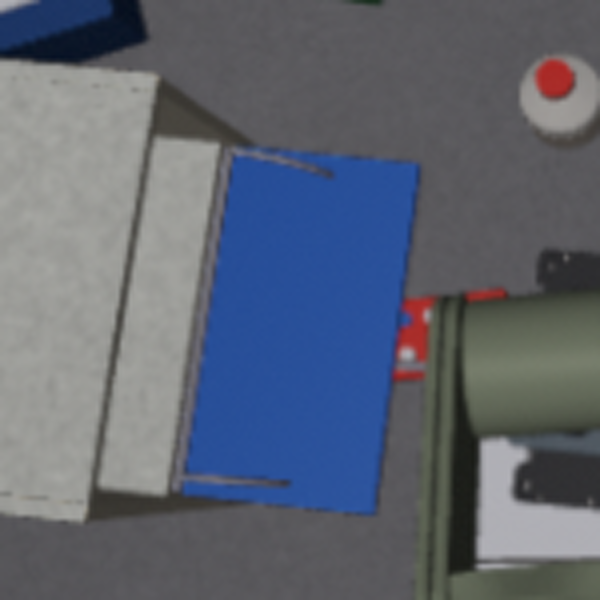

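Request:
arm_command(
  targets=[
    [1,0,0,0.001,0],
    [1,0.0002,0,0.002,0],
    [1,0.0003,0,0.003,0],
    [1,0.0004,0,0.004,0],
  ],
)

```text
time_s: 22.7
ee_pos: [447.8, 38.5, 151.8]
ee_rot: [179.3, 0.4, 83.7]
force: [-1.5, -1.8, 1.2]
gripper_width: 15.1
```

Request:
arm_command(
  targets=[
    [1,0,0,0.001,0],
    [1,0.0001,0,0.002,0],
    [1,0.0002,0,0.003,0],
    [1,0.0003,0,0.004,0],
  ],
)

```text
time_s: 23.03
ee_pos: [448.0, 38.5, 150.1]
ee_rot: [179.2, 0.4, 83.7]
force: [-1.3, -3.0, 2.8]
gripper_width: 15.5
```

Request:
arm_command(
  targets=[
    [1,-0.0005,0,0.001,0],
    [1,-0.001,0,0.002,0],
    [1,-0.001,0,0.003,0],
    [1,-0.001,0,0.003,0],
  ],
)

```text
time_s: 23.37
ee_pos: [448.0, 38.2, 148.5]
ee_rot: [179.2, 0.4, 83.7]
force: [-0.4, -0.4, 2.8]
gripper_width: 16.1
```

```bash
python3 sw.py 1.56 1.59 8 3 3 -1.2; python3 look.py 13; python3 - <<'E'
import cv2;f=cv2.imread("pics/scene13.png");cv2.imwrite("pics/s13b.png",cv2.resize(f[130:230,350:450],None,fx=6,fy=6,interpolation=cv2.INTER_CUBIC))
f=cv2.imread("pics/top13.png");cv2.imwrite("pics/t13b.png",cv2.resize(f[160:310,150:300],None,fx=4,fy=4,interpolation=cv2.INTER_CUBIC))
E
```

```text
t 23.37 pos [448.   38.2 148.5] rot [179.24   0.4   83.66] F [-0.4 -0.4  2.8] Ft 2.9 Fn 0.1 T [0.61 0.03 0.12]
[[1.0, 0.0002, -0.0011, -0.0093, 0.0], [1.0, 0.0004, -0.0011, -0.0085, 0.0], [1.0, 0.0005, -0.0011, -0.0076, 0.0], [1.0, 0.0007, -0.0011, -0.0068, 0.0], [1.0, 0.0008, -0.0011, -0.006, 0.0], [1.0, 0.001, -0.0011, -0.0051, 0.0], [1.0, 0.0012, -0.0011, -0.0043, 0.0], [1.0, 0.0013, -0.0011, -0.0035, 0.0]]
```

View pics/s13b.png

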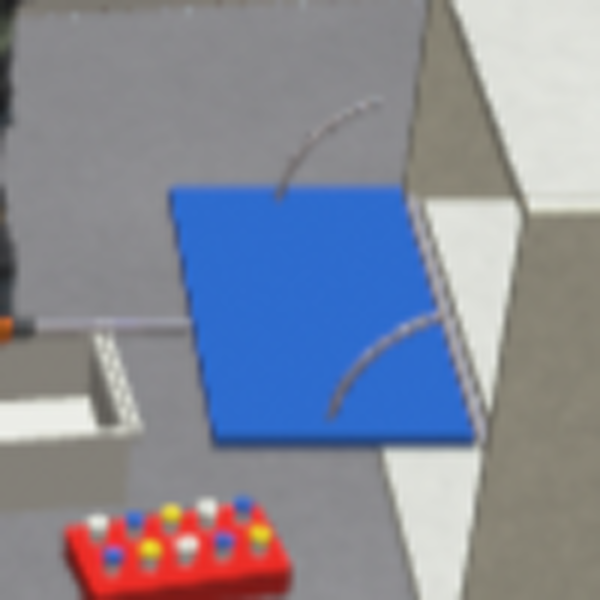

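View pics/t13b.png

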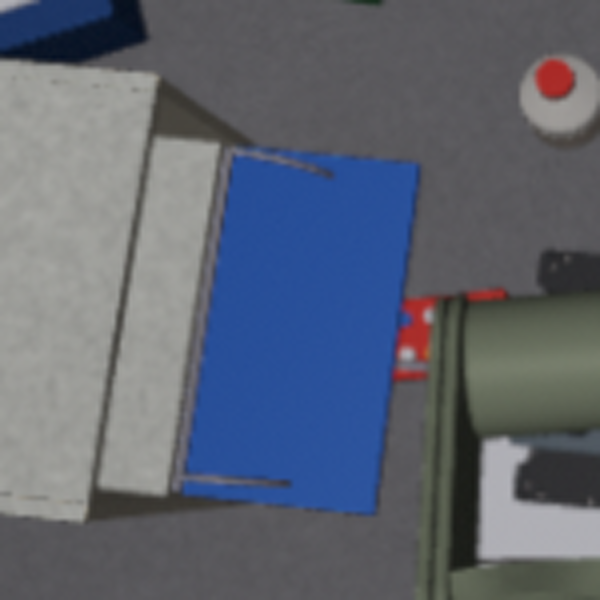

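```bash
python3 - <<'E'
from h import *
S=lambda x,y:(350+x/6,130+y/6);T=lambda x,y:(150+x/4,160+y/4)
print(tri(S(170,187),T(376,514)),tri(S(213,438),T(419,163)))
a=cv2.imread("pics/scene12.png").astype(int);b=cv2.imread("pics/scene13.png").astype(int)
d=np.abs(a-b).max(2);d[:, :385]=0;d[:,432:]=0;d[:158]=0;d[208:]=0
print(np.argwhere(d>15))
E
```

```text
(array([351.0905877 , 199.29635922, 198.34445896]), np.float64(3.3083441910735685)) (array([617.97299857, 170.33957399, 197.97129068]), np.float64(0.7443251654667942))
[]
```

The flap is level: its edge sits at about 198 mm, and it didn't move when the hook was pressed further, so it's on its stop. Next, unload the prong and centre it in the eye.

Request:
arm_command(
  targets=[
    [1,0,0,-0.001,0],
    [1,0,0,-0.002,0],
    [1,0,0,-0.002,0],
  ],
)

```text
time_s: 23.92
ee_pos: [447.9, 38.0, 149.5]
ee_rot: [179.3, 0.4, 83.7]
force: [0.2, 0.7, 2.0]
gripper_width: 15.3
```

Request:
arm_command(
  targets=[
    [1,0,0,-0.001,0],
    [1,0,0,-0.002,0],
    [1,0,0,-0.002,0],
  ],
)

```text
time_s: 24.17
ee_pos: [447.8, 37.9, 150.3]
ee_rot: [179.3, 0.5, 83.7]
force: [-0.7, -1.3, 0.1]
gripper_width: 15.8
```

Request:
arm_command(
  targets=[
    [1,0,0,-0.001,0],
    [1,0,0,-0.002,0],
    [1,0,0,-0.002,0],
  ],
)

```text
time_s: 24.42
ee_pos: [447.5, 37.7, 151.1]
ee_rot: [179.3, 0.5, 83.7]
force: [0.1, -0.8, -1.8]
gripper_width: 15.7
```

```bash
python3 look.py 14; python3 - <<'E'
from h import *
s=env.state();print(s["ee_pos"],s["ee_rot"],s["force"],s["torque"])
g=cv2.imread("pics/scene14.png");crop("",g,350,165,45,35,14,"s14b.png")
for k in(12,13,14):
    f=cv2.imread(f"pics/scene{k}.png").astype(int)[...,2]
    print(k); print(f[178:190,[358,362,366,370,374,378]])
for p in([80,0,0],[150,0,0]): print(proj("scene",polept(p)))
E
```

```text
[447.65542312  37.84171069 151.22559518] [179.29092593   0.47990352  83.68867821] [ 0.01940878  1.0123892  -1.75935209] [-0.10716351  0.00177076  0.012557  ]
12
[[137 137 135 137 139 137]
 [137 136 136 137 138 137]
 [138 136 136 137 138 137]
 [138 140 137 139 139 140]
 [147 149 147 148 149 149]
 [157 160 158 157 158 159]
 [153 161 147 130 130 131]
 [155 144 168 128 126 128]
 [143 132 208 136 137 137]
 [132 131 194 136 138 137]
 [131 131 173 142 138 137]
 [131 131 156 145 138 137]]
13
[[137 138 135 136 138 137]
 [138 135 136 137 138 137]
 [138 136 136 137 138 137]
 [137 139 136 137 138 138]
 [137 141 140 139 140 141]
 [150 150 164 153 152 153]
 [148 146 154 142 134 132]
 [123 121 160 125 120 115]
 [123 123 203 131 131 129]
 [130 130 193 137 139 137]
 [131 131 173 141 138 137]
 [131 131 156 145 137 137]]
14
[[137 137 135 137 138 137]
 [138 136 136 137 138 137]
 [138 136 136 137 138 137]
 [138 140 137 138 138 138]
 [143 146 144 144 145 146]
 [159 160 160 159 159 160]
 [135 134 137 134 132 138]
 [142 125 163 129 126 131]
 [141 130 208 136 137 137]
 [132 131 194 136 139 138]
 [131 131 172 141 138 137]
 [131 131 156 145 137 137]]
[[355.84645477 184.21584151]]
[[374.93651216 184.32437298]]
```

View pics/s14b.png

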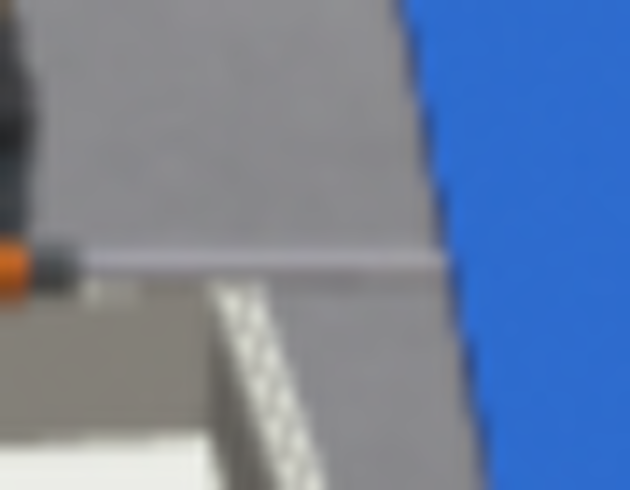

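Request:
arm_command(
  targets=[
    [1,-0.0005,0,-0.002,0],
    [1,-0.001,0,-0.004,0],
    [1,-0.001,0,-0.005,0],
    [1,-0.001,0,-0.005,0],
  ],
)

```text
time_s: 25.05
ee_pos: [447.7, 37.4, 153.9]
ee_rot: [179.3, 0.5, 83.7]
force: [-0.5, -0.2, -0.5]
gripper_width: 15.6
```

Request:
arm_command(
  targets=[
    [1,0,-0.003,0,0],
    [1,0,-0.006,0,0],
    [1,0,-0.009,0,0],
    [1,0,-0.012,0,0],
    [1,0,-0.014,0,0],
    [1,0,-0.016,0,0],
    [1,0,-0.016,0,0],
  ],
)

```text
time_s: 25.63
ee_pos: [439.5, 38.3, 153.8]
ee_rot: [179.3, 0.5, 83.7]
force: [-0.9, -0.8, -1.4]
gripper_width: 15.7
```

Request:
arm_command(
  targets=[
    [1,0,-0.001,0,0],
    [1,0,-0.002,0,0],
    [1,0,-0.003,0,0],
    [1,0,-0.004,0,0],
  ],
)

```text
time_s: 25.97
ee_pos: [437.5, 38.5, 153.8]
ee_rot: [179.3, 0.5, 83.7]
force: [0.2, 0.1, -1.6]
gripper_width: 15.5
```

Request:
arm_command(
  targets=[
    [1,0,-0.001,0,0],
    [1,0,-0.002,0,0],
    [1,0,-0.003,0,0],
    [1,0,-0.003,0,0],
  ],
)

```text
time_s: 26.3
ee_pos: [435.9, 38.7, 153.8]
ee_rot: [179.3, 0.5, 83.7]
force: [0.9, -0.3, -1.4]
gripper_width: 15.4
```

Request:
arm_command(
  targets=[
    [1,0,-0.001,0,0],
    [1,0,-0.002,0,0],
    [1,0,-0.003,0,0],
    [1,0,-0.003,0,0],
  ],
)

```text
time_s: 26.63
ee_pos: [434.3, 38.8, 153.7]
ee_rot: [179.3, 0.5, 83.7]
force: [-1.0, 0.6, -0.2]
gripper_width: 15.7
```

Request:
arm_command(
  targets=[
    [1,0,-0.001,0,0],
    [1,0,-0.002,0,0],
    [1,0,-0.003,0,0],
    [1,0,-0.003,0,0],
  ],
)

```text
time_s: 26.97
ee_pos: [432.6, 39.0, 153.7]
ee_rot: [179.3, 0.5, 83.7]
force: [-0.6, -1.1, -1.0]
gripper_width: 15.4
```

Request:
arm_command(
  targets=[
    [1,0,-0.002,0,0],
    [1,0,-0.004,0,0],
    [1,0,-0.006,0,0],
    [1,0,-0.006,0,0],
  ],
)

```text
time_s: 27.3
ee_pos: [429.3, 39.3, 153.6]
ee_rot: [179.3, 0.5, 83.7]
force: [0.5, 0.5, -0.7]
gripper_width: 15.5
```

Request:
arm_command(
  targets=[
    [1,0,-0.003,0,0],
    [1,0,-0.007,0,0],
    [1,0,-0.012,0,0],
    [1,0,-0.018,0,0],
    [1,0,-0.024,0,0],
    [1,0,-0.03,0,0],
    [1,0,-0.03,0,0],
  ],
)

```text
time_s: 27.88
ee_pos: [413.6, 41.0, 153.4]
ee_rot: [179.3, 0.5, 83.7]
force: [-0.1, 0.6, -1.0]
gripper_width: 15.7
```

```bash
python3 look.py 15; python3 - <<'E'
from h import *
print(polept([210,-39,0]))
rel([400,-130,156],83.7)
f=cv2.imread("pics/scene15.png");crop("",f,320,120,130,100,6,"s15b.png")
f=cv2.imread("pics/top15.png");crop("",f,150,160,200,150,4,"t15b.png")
E
```

```text
[474.05109174 225.69651565 171.35656552]
t 28.18 pos [414.6  41.  153.5] rot [179.3    0.48  83.69] F [-0.44 -0.06 -1.31] T [-0.1   0.05  0.01] w 16.1
shares [-0.3431  0.0086 -0.0021] turn -0.0 dist 171.6 rows 4.1
```

View pics/s15b.png

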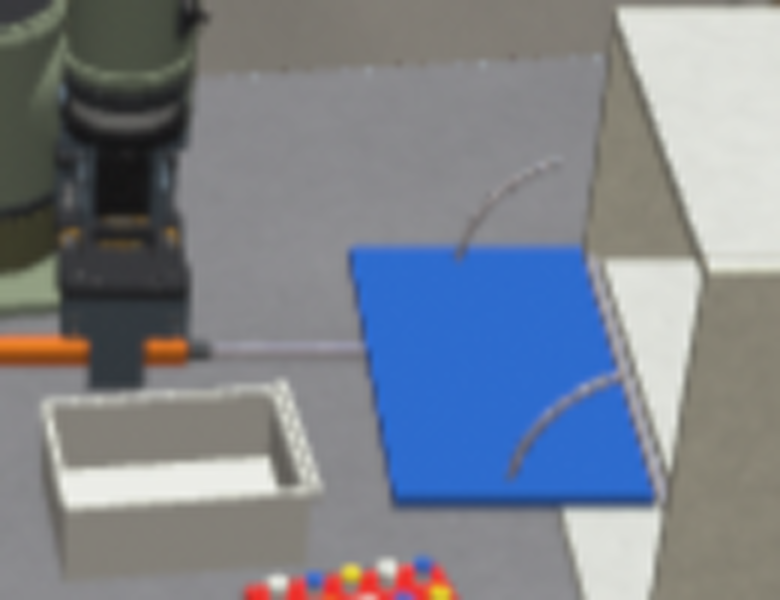

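View pics/t15b.png

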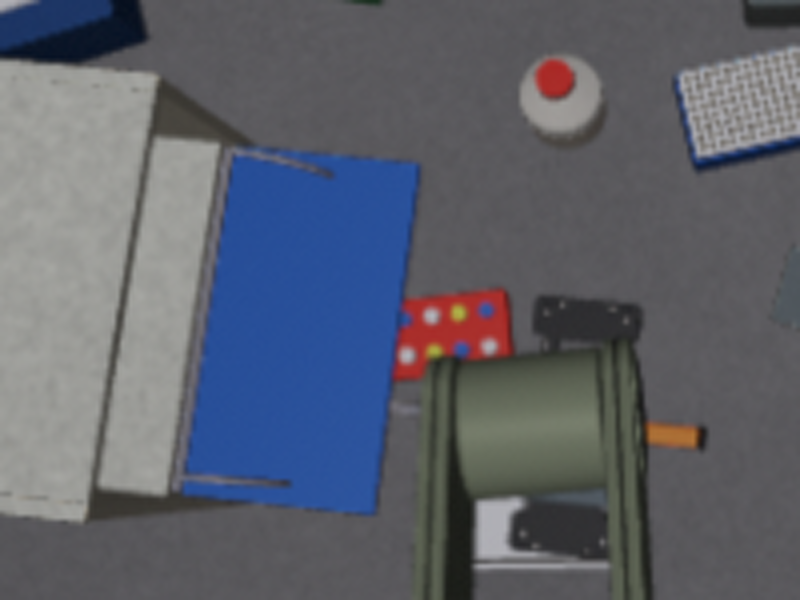

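Unhooked, and the flap hasn't moved. Backing straight out from under it.

Request:
arm_command(
  targets=[
    [1,-0.01,0,0,0],
    [1,-0.035,0,0,0],
    [1,-0.075,0,0,0],
    [1,-0.125,0,0,0],
    [1,-0.175,0,0,0],
    [1,-0.22,0,0,0],
    [1,-0.25,0,0,0],
    [1,-0.26,0,0,0],
  ],
)

```text
time_s: 28.85
ee_pos: [400.1, -90.2, 154.6]
ee_rot: [179.3, 0.5, 83.6]
force: [-0.6, 0.4, -1.4]
gripper_width: 15.9
```

```bash
python3 - <<'E'
from h import *
rel([503.9,-256.5,150],72.6)
E
```

```text
t 28.85 pos [400.1 -90.2 154.6] rot [179.29   0.52  83.55] F [-0.65  0.42 -1.43] T [-0.08  0.07  0.05] w 15.9
shares [-0.307   0.2434  0.015 ] turn 0.243 dist 196.0 rows 4.7
```

Request:
arm_command(
  targets=[
    [1,-0.03,0.024,0.001,0.02],
    [1,-0.09,0.071,0.003,0.07],
    [1,-0.155,0.123,0.006,0.12],
    [1,-0.21,0.167,0.009,0.17],
    [1,-0.26,0.206,0.012,0.21],
    [1,-0.29,0.23,0.014,0.235],
    [1,-0.307,0.2434,0.015,0.243],
    [1,-0.307,0.2434,0.015,0.243],
  ],
)

```text
time_s: 29.52
ee_pos: [504.9, -257.7, 149.4]
ee_rot: [179.2, 0.4, 72.6]
force: [0.2, 0.8, -1.4]
gripper_width: 15.6
```

Request:
arm_command(
  targets=[
    [1,0,0,0,0],
    [1,0,0,0,0],
    [1,0,0,0,0],
  ],
)

```text
time_s: 29.77
ee_pos: [504.2, -256.4, 149.5]
ee_rot: [179.2, 0.4, 72.6]
force: [0.3, 0.6, -1.3]
gripper_width: 15.6
```

```bash
python3 - <<'E'
from h import *
rel([503.9,-256.5,95],72.6)
f=env.grab_frame("scene")[:,:,::-1];crop("",f,220,160,100,85,7,"s16.png")
E
```

```text
t 29.77 pos [ 504.2 -256.4  149.5] rot [179.24   0.35  72.63] F [ 0.3   0.58 -1.34] T [-0.05  0.08 -0.02] w 15.6
shares [ 0.0002 -0.002   0.109 ] turn 0.001 dist 54.5 rows 1.3
```

View pics/s16.png

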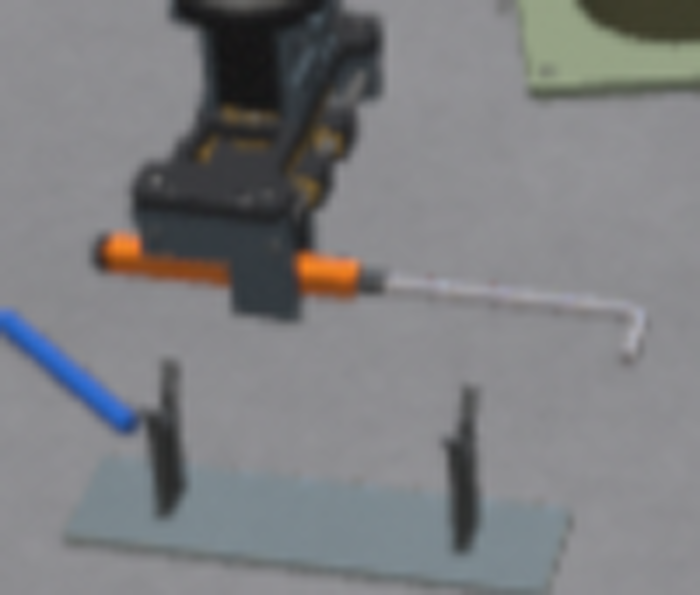

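Request:
arm_command(
  targets=[
    [1,0,0,0.015,0],
    [1,0,-0.001,0.04,0],
    [1,0,-0.001,0.07,0],
    [1,0,-0.002,0.095,0],
    [1,0,-0.002,0.109,0],
    [1,0,-0.002,0.109,0],
    [1,0,-0.002,0.109,0],
  ],
)

```text
time_s: 30.4
ee_pos: [503.9, -256.4, 95.1]
ee_rot: [179.2, 0.4, 72.7]
force: [0.2, -0.0, -1.7]
gripper_width: 15.6
```

```bash
python3 - <<'E'
from h import *
rel([503.9,-256.5,51],72.6)
f=env.grab_frame("scene")[:,:,::-1];crop("",f,220,180,100,65,7,"s17.png")
E
```

```text
t 30.4 pos [ 503.9 -256.4   95.1] rot [179.24   0.35  72.65] F [ 0.24 -0.01 -1.74] T [-0.11  0.06  0.01] w 15.6
shares [ 0.0004 -0.0011  0.0881] turn 0.001 dist 44.1 rows 1.1
```

View pics/s17.png

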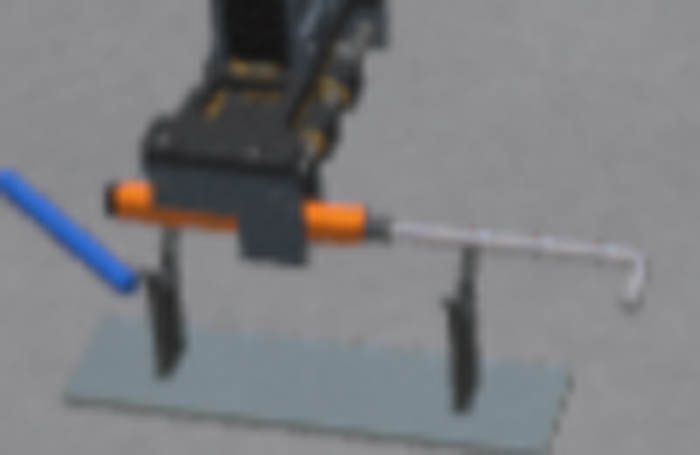

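Over both forks, in line as it was at pickup. Lowering.

Request:
arm_command(
  targets=[
    [1,0,0,0.01,0],
    [1,0,0,0.022,0],
    [1,0,-0.0005,0.034,0],
    [1,0,-0.0005,0.046,0],
    [1,0,-0.001,0.058,0],
    [1,0,-0.001,0.07,0],
    [1,0.0004,-0.001,0.078,0],
    [1,0.0004,-0.001,0.08,0],
  ],
)

```text
time_s: 31.12
ee_pos: [503.8, -256.5, 54.5]
ee_rot: [179.3, 0.3, 72.6]
force: [-0.4, 0.1, -0.7]
gripper_width: 15.5
```

Request:
arm_command(
  targets=[
    [1,0,0,0.002,0],
    [1,0,0,0.004,0],
    [1,0,0,0.005,0],
    [1,0,0,0.005,0],
  ],
)

```text
time_s: 31.45
ee_pos: [504.0, -256.6, 52.1]
ee_rot: [179.3, 0.4, 72.6]
force: [-0.2, 0.4, -0.6]
gripper_width: 15.6
```

```bash
python3 - <<'E'
from h import *
rel([503.9,-256.5,51],72.6)
f=env.grab_frame("scene")[:,:,::-1];crop("",f,220,190,100,65,7,"s18.png")
E
```

```text
t 31.45 pos [ 504.  -256.6   52.1] rot [179.26   0.35  72.65] F [-0.16  0.39 -0.62] T [-0.08  0.09 -0.04] w 15.6
shares [ 0.0002 -0.0003  0.0022] turn 0.001 dist 1.1 rows 0.0
```

View pics/s18.png

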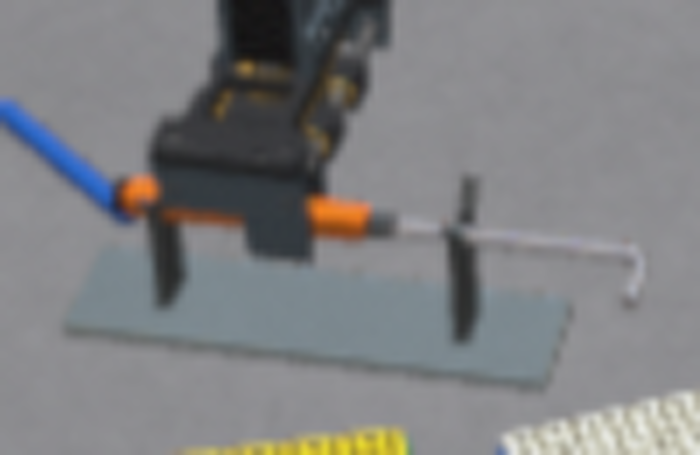

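Request:
arm_command(
  targets=[
    [1,0,0,0.001,0],
    [1,0,0,0.0018,0],
    [1,0,0,0.0018,0],
    [1,0,0,0.0018,0],
  ],
  squeeze=4,
)

```text
time_s: 31.83
ee_pos: [504.1, -256.7, 51.4]
ee_rot: [179.2, 0.4, 72.6]
force: [-0.2, -0.7, -1.8]
gripper_width: 16.1
```

Request:
arm_command(
  targets=[
    [0.8,0,0,0,0],
    [0.7,0,0,0,0],
    [0.5,0,0,0,0],
    [0.3,0,0,0,0],
    [0.1,0,0,0,0],
    [0,0,0,0,0],
    [0,0,0,0,0],
    [0,0,0,0,0],
  ],
)

```text
time_s: 32.5
ee_pos: [504.1, -256.7, 51.4]
ee_rot: [179.2, 0.4, 72.6]
force: [-0.3, 0.9, 0.2]
gripper_width: 62.2
```

Request:
arm_command(
  targets=[
    [0,0,0,0,0],
    [0,0,0,0,0],
    [0,0,0,0,0],
    [0,0,0,0,0],
  ],
)

```text
time_s: 32.83
ee_pos: [504.1, -256.7, 51.4]
ee_rot: [179.2, 0.4, 72.6]
force: [0.2, -1.1, 0.0]
gripper_width: 88.5
```

```bash
python3 - <<'E'
from h import *
rel([503.9,-256.5,200],72.6)
f=env.grab_frame("scene")[:,:,::-1];crop("",f,220,190,100,65,7,"s19.png")
E
```

```text
t 32.83 pos [ 504.1 -256.7   51.4] rot [179.24   0.36  72.65] F [ 0.15 -1.11  0.04] T [-0.08  0.03  0.  ] w 88.5
shares [-0.0016  0.0035 -0.2971] turn 0.001 dist 148.6 rows 3.6
```

View pics/s19.png

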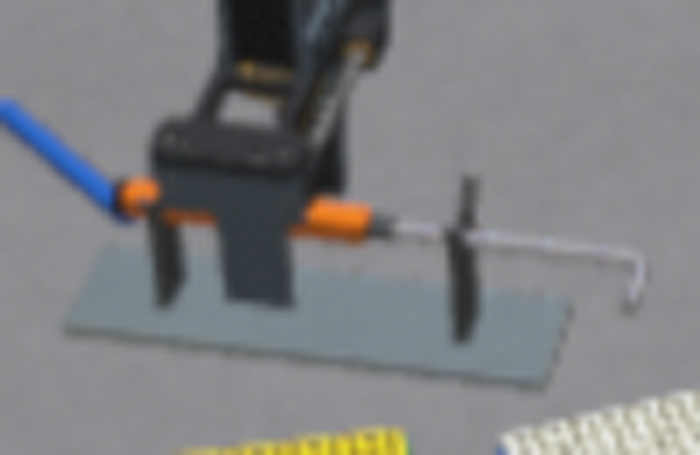

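The pole lies in both forks and the jaws are open. Rising clear.

Request:
arm_command(
  targets=[
    [0,0,0,-0.02,0],
    [0,0,0.001,-0.06,0],
    [0,0,0.001,-0.11,0],
    [0,0,0.002,-0.17,0],
    [0,0,0.002,-0.23,0],
    [0,0,0.003,-0.28,0],
    [0,0,0.003,-0.3,0],
    [0,0,0.003,-0.3,0],
  ],
)

```text
time_s: 33.55
ee_pos: [505.3, -256.3, 204.6]
ee_rot: [178.9, 0.4, 72.6]
force: [-0.1, 0.3, -0.8]
gripper_width: 91.4
```

Request:
arm_command(
  targets=[
    [0,0,0.04,-0.02,0],
    [0,0,0,-0.06,0],
    [0,0,-0.1,-0.06,0],
    [0,0,-0.17,-0.06,0],
    [0,0,-0.22,-0.06,0],
    [0,0,-0.22,-0.06,0],
    [0,0,-0.22,-0.06,0],
    [0,0,-0.22,-0.06,0],
  ],
)

```text
time_s: 34.22
ee_pos: [400.1, -223.3, 231.7]
ee_rot: [178.9, 0.4, 72.6]
force: [-0.2, 0.4, -0.6]
gripper_width: 91.3
```

```bash
python3 - <<'E'
from h import *
s=env.state();print(s["time_s"],s["ee_pos"],s["force"])
for n in("scene","top"): cv2.imwrite(f"pics/{n}20.png",env.grab_frame(n)[:,:,::-1])
a=cv2.imread("pics/scene0.png").astype(int);b=cv2.imread("pics/scene20.png").astype(int)
crop("",cv2.imread("pics/scene20.png"),220,190,100,65,7,"s20.png")
for n,(x0,y0,x1,y1) in {"pole":(220,205,312,245),"racks":(190,240,380,280),"tube":(355,205,402,235),"jar":(180,210,220,270)}.items():
    print(n,(np.abs(a-b).max(2)[y0:y1,x0:x1]>40).sum())
E
```

```text
34.2167 [ 400.05358419 -223.25676747  231.69733772] [-0.16267221  0.42014084 -0.60559963]
pole 0
racks 0
tube 0
jar 0
```

View pics/scene20.png

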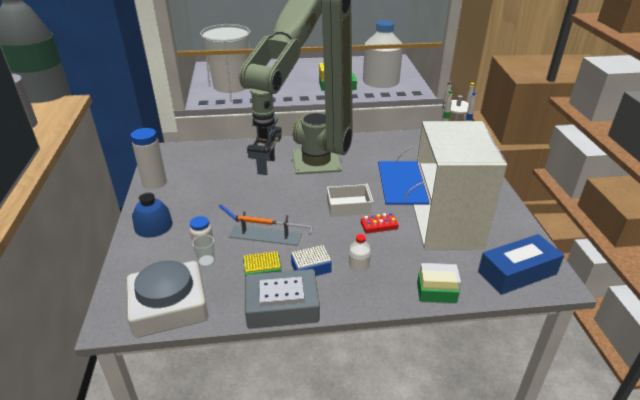

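View pics/s20.png

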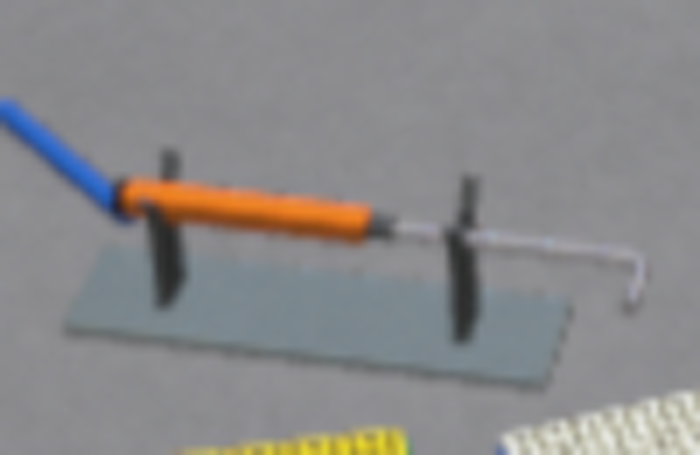

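The pole is back in its forks at (265,222), the flap lies level at (405,180), and the bystanders look unmoved. I'll settle, check the flap once more and hand in.

Request:
arm_command(
  targets=[
    [0,0,0,0,0],
    [0,0,0,0,0],
    [0,0,0,0,0],
    [0,0,0,0,0],
  ],
)

```text
time_s: 34.65
ee_pos: [400.9, -223.6, 231.6]
ee_rot: [178.9, 0.4, 72.7]
force: [-0.7, 0.2, 0.1]
gripper_width: 91.4
```

```bash
python3 - <<'E'
from h import *
b=env.grab_frame("scene")[:,:,::-1].astype(int);a=cv2.imread("pics/scene13.png").astype(int)
print("flap diff",(np.abs(a-b).max(2)[155:210,390:432]>25).sum())
t0=cv2.imread("pics/top0.png").astype(int);t1=cv2.imread("pics/top20.png").astype(int)
d=np.abs(t0-t1).max(2)>40
for n,(x0,y0,x1,y1) in {"bottle":(275,170,305,200),"tiprk":(315,168,405,203),"tube":(238,230,280,257),"beaker/jar":(425,190,465,250)}.items(): print(n,d[y0:y1,x0:x1].sum())
print(env.job_done())
E
```

```text
flap diff 0
bottle 0
tiprk 0
tube 315
beaker/jar 0
the job is handed in; nothing more can be done
None
```

View pics/top20.png

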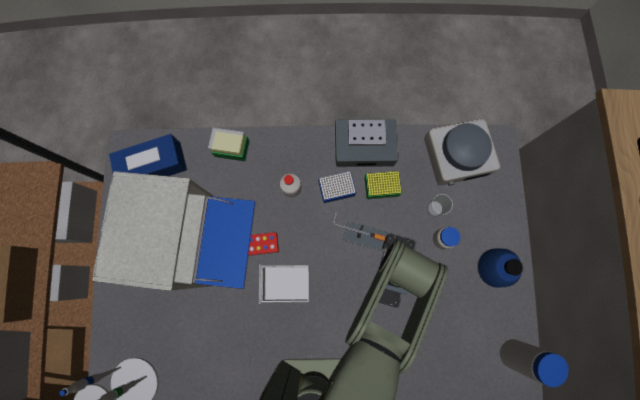

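The job is handed in, at about 34.7 s on the robot's clock. I took the pull hook from its forks and put the prong through the eye without any contact force showing. I then drew the flap down to its stop, with readings of about 2–5 N at the eye. After that I unhooked, backed out from under the flap, laid the pole back in both forks and moved the open gripper clear.

Last checks:
- **Flap:** its edge measured at about 198 mm, which is level. It did not move when the hook pressed further, and it had not moved when I handed in.
- **Pole and bystanders:** they match the first scene picture with no changed pixels where I compared them.
- **One disagreement:** the top view showed changed pixels at the tube rack. The lowered flap now hides part of the rack there, and the scene view shows it unmoved.
- **Camera correction:** the two cameras disagreed by 7–8 mm until I shifted each by about one pixel, using the robot's base plate as the reference.
- **Pole in the grip:** the pole tipped by about half a degree in the jaws when pressed against the stop. It still seated in both forks.

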